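Clip cartridges into the sloped packing rack, all the same way round

TASK

Fill the two empty berths of the sloped packing rack with the two loose cartridges, one standing in the white foam block and one lying on the table. Lay each one the same way as the cartridge already in the rack, flat side on the plate, brass end up the slope and side tab in its gap, and press it down past the sprung jaw until it lies fully home in the fork clip with the jaw closed over it. Leave the bottle, the cardboard box and the tape ring where they are.

Things in the scene. Friction and masses are not known exactly. Their poses are not given: they have to be found in the camera images.
- cart_1: Black D-section cartridge, 0.16 kg, 145 mm long, starting upright (brass end up) in the middle pocket of the foam block. Body 100 long, 28 wide, 36 high: flat underside, sides straight to 22, half-round top. Origin: centre of the body's flat underside; x to the brass end, z out of the round top. In x: body -50 to 50, brass tip 75, grey tip -70
- cart_2: The same cartridge, starting flat side down on the table at any heading. On both: brass stub 20 mm diameter, axis 18 above the underside; grey cap 22 wide, 26 high, 4 above the underside; a tab on the +y side at x = 35 to 47 mm, 12 high, sticking out 9
- cart_1_brass (a point): tip of the brass end of cart_1, on the stub's axis
- cart_2_brass (a point): tip of the brass end of cart_2, on the stub's axis
- tray: White plate of the rack, fixed, 190 mm along its 35 degree slope, 250 wide. Origin on its upper face, 92 mm above the table; x up the slope, z square out of the plate. Berths run along x at y = -80 (already filled with a fixed cartridge of the same shape), 0 and +80 mm (empty). Ends at x = -90 and 100 mm; nothing stands over 60 mm above the plate
- berth_a (a point): Seat of the middle berth: where a cartridge's origin comes when it lies home, axes as tray. Rails 10 mm high at y = +-17 (3 mm play); stop for the grey end at x = -75, 16 high; gap for the tab on the +y side, x = 29 to 53; fork clip at x = -38 to -22, 58 high, flared open at the top. From x = -20 to 24 mm the plate is free beside the cartridge for fingers
- berth_b (a point): Seat of the end berth (y = +80 mm on the plate): the same in all as berth_a
- jaw_a (a joint): sprung jaw of the middle berth's clip, on its -y side (the other prong, +y, is fixed, inner face y = 17 mm). 0 = closed, its nose at y = -9, z = 36 mm in the berth's frame, over the cartridge; grows in rad as it is pushed outward, about 0.2 while a cartridge passes. About 5 N on the cartridge pushes past it
- jaw_b (a joint): the same jaw of the end berth
- foam: White foam block, fixed on the table, 100 mm (x) by 170 mm (y) by 50 mm high, origin at the centre of its underside; three rectangular pockets in a row along y, 54 mm apart, 41 by 33 mm, 35 mm deep; cart_1 stands in the middle one with its flat side to the block's +x, loose by 2 to 3 mm
- spray: bystander: white bottle, 52 mm diameter, 150 mm high, origin under its centre
- carton: bystander: cardboard box 80 x 110 x 60 mm high, origin under its centre
- tape: bystander: blue ring of tape, 90 mm diameter, 25 mm high, lying flat, origin under its centre

How it is judged:
By the outcome, as a careful person would: the job done as asked, in the order asked, and still so for the second after the job is handed in, with the robot touching nothing.
It also fails if it takes over 72 s, if anything falls off the work surface, if the arm or the gripper's body presses on something with over 40 N, if the wrist force passes 120 N, or if a joint passes its speed limit or range.

ROBOT

A 7-joint arm with a two-finger parallel gripper is mounted at the origin on the work surface. World frame = base frame: x ahead of the robot, y to its left, z up, the work surface at z = 0. Lengths are in m, angles in rad, forces in N, time in s.
With the tool pointing down it reaches from about 0.35 to 0.9 m from the base axis. Payload 8.1 kg.
Tool frame: the origin (TCP) lies midway between the tips of the shut fingers; the grasp point (between the pads) lies 19 mm behind it; x points along the fingers, y is the direction in which the jaws open and shut, and the axes are right-handed (so a half turn about x gives the same grasp; the last joint's range is limited). The gripper opens to 92 mm and grips with 3 to 60 N. Pads are 19 mm wide; open, the fingers measure 130 mm over their backs; the gripper's body (75 mm by 190 mm) begins 47 mm behind the grasp point.
Start: joints at [1.132, 0.434, 0.025, 1.573, -0.012, 1.134, -0.075], TCP at [0.206, -0.59, 0.191] pointing down, gripper open.
Joint ranges: [-2.62, 2.62], [-0.44, 2.09], [-1.27, 1.32], [0.08, 2.57], [-1.32, 4.46], [0.12, 2], [-2.74, 2.74]. Speed limits (rad/s): [2.22, 2.22, 3.01, 3.01, 3.14, 3.14, 3.14].

INTERFACE

Orientations are given as a rotation vector (axis times angle).
In Python, from station import state, capture, camera_model, sign_off gives the robot as it stands.
- The arm moves only by the tool apply_moves, never from a script. Its argument "rows" is a list of rows, each a list of 3 entries, a list of its own where there are three numbers: the finger opening in cm, from 0 to 9.18, then the shift along the tool's x, y, z in cm, then the turn, a rotation vector about the tool's x, y, z in degrees. A call has exactly 10 rows; each row is the pose to reach, as a shift and turn from the pose commanded when the call began, along the tool's axes at that moment; what a row does not reach only later rows make up. A row lasts 1/8 s, in which the tool goes at most 62.5 mm and 10.7 degrees, less where a joint would pass 70% of its speed; a pose out of reach is approached as far as the arm can. A call with a gripper value outside its range is refused whole. The fingers move at their own pace and stop on an object; "newtons" is the grip in N (left out, the last holds). Time passes only in rows, so rows that repeat a pose let the fingers close, or fill a call up. It gives the time, the measured TCP pose, the force and the opening at its end, in the units of the state.
- state(): the state, without advancing time (a new reading comes with each control period).
- capture(name): name is "scene" or "top" or "wrist"; returns (picture, depth): 384x512x3 uint8, red, green, blue; 384x512 float32, m along the optical axis (not along the pixel's ray), 0 where there is no reading.
- camera_model(name): a dict with "K" (3x3 intrinsics, pixels), "origin" and "rotation" of the camera in the world. Camera axes: x right, y down, z forward; pixel columns grow to the right and rows downward; lengths in m; the calibration is good to about 2 mm. A picture is of the moment at which its call begins: read the wrist's pose just before it. camera_model takes no time and is no camera call; for the wrist camera it gives the pose at the moment of the call.
- sign_off(): hands the job in, once; it reports no verdict.
The state is a dict: "t": time; "joint_positions": joint angles; "qvel": joint speeds; "joint_torque": joint torques, N m; "tcp_pos": TCP position; "ee_rot": TCP orientation; "wrist_force": force on the tool from outside, world axes, zero at the start; "wrist_torque": the same for the moment, N m; "grip_width": finger opening in m.
Only numpy, scipy, OpenCV 4.12 (cv2) and the standard library are available. Lean on these libraries where they do the work, as an engineer would, in place of code of your own. Each camera call takes 0.05 s, during which the arm holds its last target. There are 200 camera calls.

## Working session

There is one attempt and no reset: what is moved stays moved. The work goes in short steps, Python scripts to look and compute and a tool call to move; the robot and the scene stay as the last step left them, time stands still between calls to the robot, and variables do not carry over. Pictures are saved under pics/ and viewed, about 8 in all and at most 12, crops included, and the job is handed in when it is done.

Besides the shell and the picture viewer there is one more tool, called after "Request:" as a command line: name --argument value ..., lists and objects as JSON in quotes. apply_moves: Moves the arm, as the interface text tells. Its arguments: {"type":"object","properties":{"rows":{"type":"array"},"newtons":{"type":"number"}},"required":["rows"]}

```bash
ls; mkdir -p pics; python3 - <<'E'
from station import *
import cv2,numpy as np
s=state();print(s['t'],s['tcp_pos'],s['ee_rot'],s['grip_width'])
for n in ("scene","top"):
    p,d=capture(n);m=camera_model(n);np.savez(f'{n}0.npz',p=p,d=d,**{k:np.array(m[k]) for k in('K','origin','rotation')})
    print(n,m['origin'],np.round(m['rotation'],3).tolist(),np.array(m['K'])[0,0])
    cv2.imwrite(f'pics/{n}0.png',cv2.resize(p[...,::-1],(800,600)))
E
```

```text
pics
0.0 [ 0.2057053  -0.58959022  0.19035634] [ 2.03963337  0.34723455 -2.04040835] 0.0915108149600396
scene [0.97669835 0.33313555 0.84999775] [-1.043, -2.528, 0.926] 380.74955800755066
top [ 0.3775657  -0.10021489  1.2575021 ] [-2.148, 2.132, -0.152] 362.6778721521552
```

View pics/top0.png

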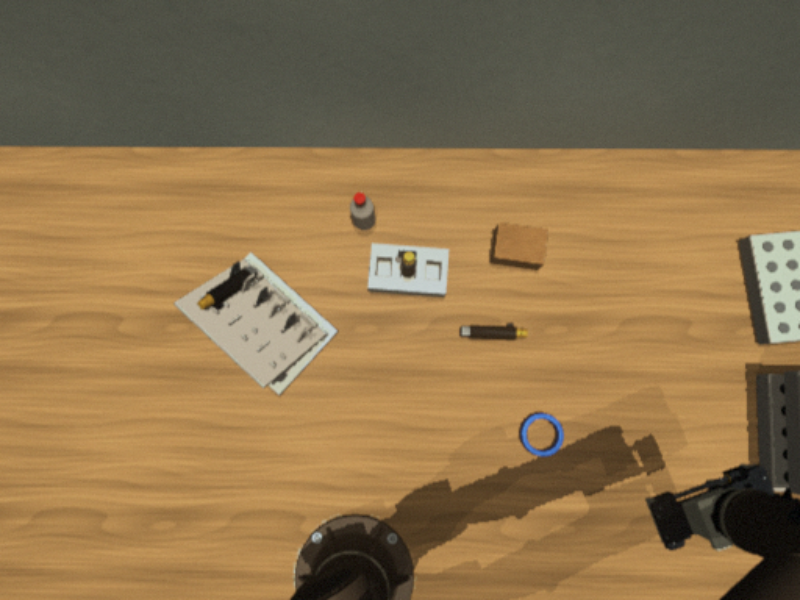

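View pics/scene0.png

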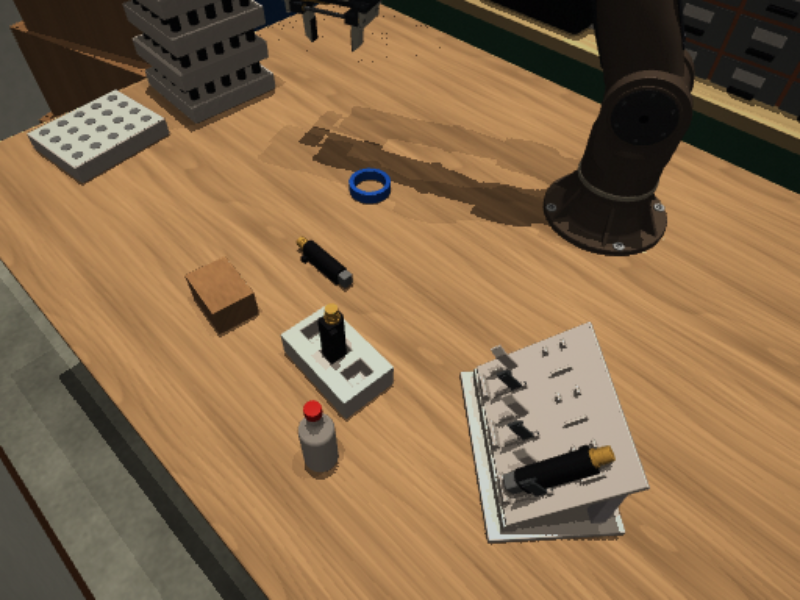

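The top view shows the rack at (255,325) with its brass end lower-left, cart_1 in the foam at (408,262), and cart_2 at (492,332) with its brass to the right. The bottle is at (362,210), the carton at (520,245) and the tape at (541,434). The scene view agrees, and both empty clips are open to access.

```bash
cat > h.py <<'E'
import numpy as np,cv2
from scipy.spatial.transform import Rotation as R
def load(n):
    z=np.load(n);return z['p'],z['d'],z['K'],z['origin'],R.from_rotvec(z['rotation']).as_matrix() if z['rotation'].shape==(3,) else z['rotation']
def cloud(d,K,o,Rm):
    v,u=np.mgrid[:d.shape[0],:d.shape[1]]
    c=np.stack([(u-K[0,2])/K[0,0]*d,(v-K[1,2])/K[1,1]*d,d],-1)
    return c@Rm.T+o
def ray_plane(px,K,o,Rm,p0,n):
    px=np.atleast_2d(px).astype(float)
    r=np.c_[(px[:,0]-K[0,2])/K[0,0],(px[:,1]-K[1,2])/K[1,1],np.ones(len(px))]@Rm.T
    t=((p0-o)@n)/(r@n);return o+r*t[:,None]
def rect(P):
    (c,s,a)=cv2.minAreaRect((P*1000).astype(np.float32));return np.round(c,1),np.round(s,1),round(a,1)
E
python3 - <<'E'
from h import *
np.set_printoptions(suppress=True,precision=4)
def big(m):
    n,l,st,_=cv2.connectedComponentsWithStats(m.astype(np.uint8));return l==1+np.argmax(st[1:,4])
for n in('top','scene'):
    p,d,K,o,Rm=load(n+'0.npz');P=cloud(d,K,o,Rm);hsv=cv2.cvtColor(p,cv2.COLOR_RGB2HSV)
    print('==',n,'table z',np.median(P[(abs(P[...,0]-.3)<.03)&(abs(P[...,1]-0.05)<.03)],0))
    # tray
    ok=(d>0)&(P[...,1]>.1)&(P[...,1]<.55)&(P[...,0]>.15)&(P[...,0]<.65)
    m=ok&(hsv[...,1]<70)&(hsv[...,2]>110)&(P[...,2]>.03)
    Q=P[m]
    best=None;rng=np.random.default_rng(0)
    for _ in range(300):
        a=Q[rng.choice(len(Q),3,False)];nn=np.cross(a[1]-a[0],a[2]-a[0]);L=np.linalg.norm(nn)
        if L<1e-4:continue
        nn/=L;k=abs((Q-a[0])@nn)<.003
        if best is None or k.sum()>best.sum():best=k
    c=Q[best].mean(0);nn=np.linalg.svd(Q[best]-c)[2][2];nn*=np.sign(nn[2])
    xt=np.array([0,0,1])-nn*nn[2];xt/=np.linalg.norm(xt);yt=np.cross(nn,xt)
    print('plane',len(Q),best.sum(),nn,'tilt',np.degrees(np.arccos(nn[2])),'heading',np.degrees(np.arctan2(xt[1],xt[0])))
    on=ok&(abs((P-c)@nn)<.004)
    k=big(cv2.morphologyEx(on.astype(np.uint8),cv2.MORPH_CLOSE,np.ones((5,5))))&on
    S=np.c_[(P[k]-c)@xt,(P[k]-c)@yt];rc=rect(S);print('rect',rc)
    ctr=c+xt*rc[0][0]/1000+yt*rc[0][1]/1000;print('centre',ctr)
    # cart_2
    m=(d>0)&(P[...,2]>.012)&(P[...,2]<.05)&(P[...,0]>.33)&(P[...,0]<.5)&(P[...,1]<0)&(P[...,1]>-.28)
    m=big(m);print('c2 all',rect(P[m][:,:2]),m.sum(),P[m][:,2].max())
    for nm,mm in(('brass',m&(hsv[...,1]>110)&(hsv[...,2]>90)),('grey',m&(hsv[...,1]<60)&(hsv[...,2]>80)),('black',m&(hsv[...,2]<60))):
        if mm.sum():print(nm,mm.sum(),P[mm].mean(0),rect(P[mm][:,:2]))
    # foam
    m=(d>0)&(abs(P[...,2]-.05)<.006)&(P[...,0]>.4)&(P[...,0]<.65)&(P[...,1]<.15)&(P[...,1]>-.15)&(hsv[...,1]<60);m=big(m)
    print('foam',rect(P[m][:,:2]),P[m][:,2].mean())
    fc=rect(P[m][:,:2])[0]/1000
    near=(d>0)&(np.hypot(P[...,0]-fc[0],P[...,1]-fc[1])<.07)&(P[...,2]>.07)
    b=near&(hsv[...,1]>110)&(hsv[...,2]>90);print('brass',b.sum(),np.median(P[b],0),P[b][:,2].max(),'top disc',P[b&(P[...,2]>.155)].mean(0),(b&(P[...,2]>.155)).sum())
E
```

```text
== top table z [ 0.2992  0.0492 -0.0004]
plane 3214 2479 [ 0.4292 -0.3774  0.8206] tilt 34.85755931580324 heading 138.67208118543834
rect (array([-21.5, -13.8]), array([251.1, 196.9]), 89.8)
centre [0.5312 0.2116 0.0939]Traceback (most recent call last):
  File "<stdin>", line 27, in <module>
  File "<stdin>", line 4, in big
    return _wrapfunc(a, 'argmax', axis=axis, out=out, **kwds)
    return bound(*args, **kwds)
ValueError: attempt to get argmax of an empty sequence
```

```bash
cat > m1.py <<'E'
from h import *
np.set_printoptions(suppress=True,precision=4)
def big(m):
    n,l,st,_=cv2.connectedComponentsWithStats(m.astype(np.uint8));return l==1+np.argmax(st[1:,4])
for n in('top','scene'):
    p,d,K,o,Rm=load(n+'0.npz');P=cloud(d,K,o,Rm);hsv=cv2.cvtColor(p,cv2.COLOR_RGB2HSV)
    print('==',n)
    ok=(d>0)&(P[...,1]>.05)&(P[...,1]<.4)&(P[...,0]>.35)&(P[...,0]<.75)
    nn=np.array([0.4292,-.3774,.8206]);c=np.array([0.5312,.2116,.0939])
    for _ in range(3):
        k=ok&(abs((P-c)@nn)<.004);c=P[k].mean(0);nn=np.linalg.svd(P[k]-c,full_matrices=False)[2][2];nn*=np.sign(nn[2])
    xt=np.array([0,0,1])-nn*nn[2];xt/=np.linalg.norm(xt);yt=np.cross(nn,xt)
    print('tilt',np.degrees(np.arccos(nn[2])),'heading',np.degrees(np.arctan2(xt[1],xt[0])))
    S=np.c_[(P[k]-c)@xt,(P[k]-c)@yt]*1000
    q=[np.percentile(S[:,i],[.3,1,99,99.7]) for i in(0,1)];print(q)
    # object edges on x (by y central), z92 point
    cy=(q[1][0]+q[1][3])/2
    t=(0.092-c[2])/xt[2];print('origin by height',c+xt*t+yt*cy/1000,'  x range from it',q[0]-t*1000)
    # fixed cart brass
    b=ok&(hsv[...,1]>130)&(hsv[...,2]>90)&(((P-c)@nn)>.012);O=c+xt*t+yt*cy/1000
    if b.sum():D=(P[b]-O)*1000;print('fixed brass x,y,z',[np.percentile(D@v,[2,50,98]).round(1) for v in(xt,yt,nn)])
    m=(d>0)&(P[...,2]>.012)&(P[...,2]<.05)&(P[...,0]>.4)&(P[...,0]<.62)&(P[...,1]<0)&(P[...,1]>-.35)
    for cc in range(1):
        print('cand brass/black')
        bl=m&(hsv[...,2]<60);bl=big(bl);print('black',bl.sum(),P[bl].mean(0),rect(P[bl][:,:2]),P[bl][:,2].max())
        nb=cv2.dilate(bl.astype(np.uint8),np.ones((31,31)))>0
        for nm,mm in(('brass',m&nb&(hsv[...,1]>140)&(hsv[...,2]>90)),('grey',m&nb&(hsv[...,1]<60)&(hsv[...,2]>80))):
            if mm.sum():print(nm,mm.sum(),P[mm].mean(0),rect(P[mm][:,:2]))
    m=(d>0)&(abs(P[...,2]-.05)<.006)&(P[...,0]>.45)&(P[...,0]<.75)&(P[...,1]<.08)&(P[...,1]>-.25)&(hsv[...,1]<60)
    m=big(m);print('foam',rect(P[m][:,:2]),P[m][:,2].mean())
    fc=rect(P[m][:,:2])[0]/1000
    near=(d>0)&(np.hypot(P[...,0]-fc[0],P[...,1]-fc[1])<.07)&(P[...,2]>.07)
    b=near&(hsv[...,1]>110)&(hsv[...,2]>90);print('brass',b.sum(),np.median(P[b],0),P[b][:,2].max())
    b&=P[...,2]>.155;print(b.sum(),P[b].mean(0),rect(P[b][:,:2]))
E
python3 m1.py; python3 -c "
from h import *
r=R.from_rotvec([2.03963337,0.34723455,-2.04040835]).as_matrix();print(r.round(3))"
```

```text
== top
tilt 34.90477294444164 heading 138.6158940135616
[array([-176.0823, -172.3263,   95.0634,   95.9787]), array([-177.4984, -154.5169,  114.133 ,  115.4469])]
origin by height [0.5472 0.2263 0.092 ]   x range from it [-172.3544 -168.5983   98.7913   99.7067]
fixed brass x,y,z [array([-259.4, -205.3,   67.7]), array([-105.8,  -12.5,   76. ]), array([12.6, 29.8, 68.4])]
cand brass/black
black 141 [ 0.5102 -0.2912  0.0308] (array([ 511.3, -293.4]), array([96.3, 23. ]), 89.2) 0.039379142032986314
brass 24 [ 0.519  -0.3227  0.0291] (array([ 524.1, -301.1]), array([100.9,  20.6]), 76.7)
grey 35 [ 0.5133 -0.2343  0.0284] (array([ 513.8, -234.2]), array([17.4, 17.2]), 89.5)
foam (array([ 648.5, -109.2]), array([169.8,  99.5]), 85.9) 0.04930217093435169
brass 60 [ 0.6451 -0.1081  0.1553] 0.16255529091583698
31 [ 0.6481 -0.1093  0.1593] (array([ 648.3, -109.5]), array([17.3, 15.6]), 0.3)
== scene
tilt 34.851948887107824 heading 138.46900757868116
[array([-170.8329, -168.8593,   96.5687,   97.4015]), array([-159.1501, -143.4007,  132.0921,  134.428 ])]
origin by height [0.5477 0.2303 0.092 ]   x range from it [-170.7374 -168.7638   96.6643   97.497 ]
fixed brass x,y,z [array([-262.8, -205.1,   69.4]), array([-110.6,  -31.7,   81.8]), array([12.8, 29.7, 69.5])]
cand brass/black
black 337 [ 0.5201 -0.2828  0.0278] (array([ 520.4, -282.9]), array([124.2,  34. ]), 87.1) 0.037915935802747214
brass 3 [ 0.5162 -0.3464  0.0282] (array([ 515.4, -345.1]), array([ 7.4, 11.9]), 86.2)
grey 33 [ 0.5245 -0.2279  0.0302] (array([ 557.9, -215.1]), array([109.7,  19.5]), 21.7)
foam (array([ 649. , -107.4]), array([172.6, 101.5]), 86.1) 0.048659788800674
brass 59 [ 0.6485 -0.1058  0.1584] 0.16202937192138211
45 [ 0.6492 -0.1073  0.1588] (array([ 649.1, -107.1]), array([18.7, 16.1]), 48.2)
[[-0.001  0.329 -0.944]
 [ 0.001 -0.944 -0.329]
 [-1.    -0.002  0.   ]]
```

```bash
cat > m2.py <<'E'
from h import *
np.set_printoptions(suppress=True,precision=4)
for n in('top','scene'):
    p,d,K,o,Rm=load(n+'0.npz');P=cloud(d,K,o,Rm);hsv=cv2.cvtColor(p,cv2.COLOR_RGB2HSV)
    print('==',n)
    ok=(d>0)&(P[...,1]>.05)&(P[...,1]<.4)&(P[...,0]>.35)&(P[...,0]<.75)&(P[...,2]>.03)
    nn=np.array([0.4292,-.3774,.8206]);c=np.array([0.5312,.2116,.0939])
    for _ in range(3):
        k=ok&(abs((P-c)@nn)<.003);c=P[k].mean(0);nn=np.linalg.svd(P[k]-c,full_matrices=False)[2][2];nn*=np.sign(nn[2])
    xt=np.array([0,0,1])-nn*nn[2];xt/=np.linalg.norm(xt);yt=np.cross(nn,xt)
    S=np.c_[(P[k]-c)@xt,(P[k]-c)@yt]*1000
    rc=rect(S/1000)
    q=[np.percentile(S[:,i],[.2,1,99,99.8]) for i in(0,1)];cy=(q[1][0]+q[1][3])/2
    t=(0.092-c[2])/xt[2];O=c+xt*t+yt*cy/1000
    print('tilt',np.degrees(np.arccos(nn[2])),'heading',np.degrees(np.arctan2(xt[1],xt[0])),rc,'O',O,'x range',q[0]-t*1000,'y',q[1]-cy)
    h=(P-O)@nn;X=(P-O)@xt;Y=(P-O)@yt
    b=ok&(hsv[...,1]>130)&(hsv[...,2]>90)&(h>.012)&(X>.03);print('fixed brass',b.sum(),[np.percentile(v[b],[2,50,98]).round(4) for v in(X,Y,h)])
    b=ok&(h>.02)&(abs(X)<.015);print('fixed body (Y)',b.sum(),np.percentile(Y[b],[2,50,98]).round(4),np.percentile(h[b],98))
    for y in(0,.08):
        b=ok&(h>.03)&(X<-.01)&(abs(Y-y)<.035);print('clip',b.sum(),rect(np.c_[X,Y][b.ravel()] if 0 else np.c_[X[b],Y[b]]),h[b].max())
    m=(d>0)&(P[...,2]>.008)&(P[...,2]<.05)&(abs(P[...,0]-.512)<.05)&(P[...,1]<-.2)&(P[...,1]>-.4)
    print('cart2',rect(P[m][:,:2]),P[m].min(0),P[m].max(0))
    q=P[m&(P[...,2]>.024)];cc=q.mean(0);v=np.linalg.svd(q[:,:2]-cc[:2],full_matrices=False)[2][0];print('ridge',cc,np.degrees(np.arctan2(v[1],v[0])))
    br=m&(hsv[...,1]>130)&(hsv[...,2]>90)&(P[...,1]<-.33);print('brass',P[br].min(0),P[br].mean(0))
E
python3 m2.py
```

```text
== top
tilt 34.93244970986524 heading 138.61267867320262 (array([-16.3, -13.7]), array([250.6, 196.9]), 89.8) O [0.5326 0.2096 0.092 ] x range [-94.7541 -88.9211  98.7827  99.9687] y [-124.2649 -122.321   122.9401  124.2649]
fixed brass 58 [array([0.0484, 0.063 , 0.0751]), array([-0.088 , -0.078 , -0.0703]), array([0.0146, 0.0257, 0.0301])]
fixed body (Y) 74 [-0.0914 -0.0758 -0.0666] 0.03810768179551862
clip 54 (array([-30.9,   1.4]), array([18.6, 46.4]), 0.3) 0.06163877499610803
clip 54 (array([-30.2,  81.6]), array([45.9, 18.8]), 88.8) 0.05941244938171543
cart2 (array([ 513.9, -297. ]), array([ 35.7, 143.7]), 5.0) [ 0.4992 -0.3689  0.0088] [ 0.5355 -0.2252  0.04  ]
ridge [ 0.5134 -0.2922  0.0316] -91.41401769442011
brass [ 0.5025 -0.3689  0.0098] [ 0.5135 -0.3546  0.0261]
== scene
tilt 34.93636041873512 heading 138.4732964671737 (array([-17. ,   6.3]), array([196. , 250.9]), 0.2) O [0.5325 0.2132 0.092 ] x range [-96.4603 -91.0373  96.5241  97.5006] y [-124.5377 -123.4219  122.0181  124.5377]
fixed brass 142 [array([0.0486, 0.0609, 0.0728]), array([-0.0892, -0.0817, -0.0713]), array([0.0156, 0.0266, 0.0305])]
fixed body (Y) 217 [-0.0933 -0.0841 -0.0677] 0.03749964756298403
clip 149 (array([-32.2,   2.9]), array([17.3, 50.6]), 0.9) 0.05966023949249628
clip 139 (array([-32.4,  82.6]), array([16.5, 50.5]), 0.7) 0.061606549205588085
cart2 (array([ 519.3, -294.5]), array([147.4,  35. ]), 88.4) [ 0.5005 -0.3681  0.0081] [ 0.5356 -0.2209  0.0379]
ridge [ 0.5172 -0.2852  0.0309] 89.02710625583573
brass [ 0.5048 -0.3681  0.0192] [ 0.5147 -0.3575  0.0253]
```

```bash
cat > g.py <<'E'
from h import *
from station import state
np.set_printoptions(suppress=True,precision=4)
def u(a):a=np.radians(a);return np.array([np.cos(a),np.sin(a),0])
Z=np.array([0,0,1.]);TI=np.radians(35)
HD=138.55;O=np.array([.5325,.2115,.092])
xt=u(HD)*np.cos(TI)+Z*np.sin(TI);zt=-u(HD)*np.sin(TI)+Z*np.cos(TI);yt=np.cross(zt,xt)
def tool(x,y):return np.c_[x,y,np.cross(x,y)]
def pose_gp(gp,Rm,tip=.019):return gp+tip*Rm[:,0],Rm
def delta(p,Rm,s=None):
    s=s or state();R0=R.from_rotvec(s['ee_rot']).as_matrix();p0=np.array(s['tcp_pos'])
    print('shift cm',(R0.T@(p-p0)*100).round(2),'turn deg',np.degrees(R.from_matrix(R0.T@Rm).as_rotvec()).round(1))
    return s
# cart_1 pick
xb=u(-4.1);Rp1=tool(xb*np.cos(TI)-Z*np.sin(TI),-u(85.9))
gp1=np.array([.6485,-.1085,.089])-.007*xb
P1=pose_gp(gp1,Rp1)
# berth tool with tilt a (deg) from -zt toward -xt ; sgn = tool y relative to yt
def berth(y,a,sgn,dx=.004,h=.025,up=0,dy=0):
    a=np.radians(a);Rm=tool(-zt*np.cos(a)-xt*np.sin(a),sgn*yt)
    return pose_gp(O+xt*dx+yt*(y+dy)+zt*(h+up),Rm)
E
python3 - <<'E'
from g import *
s=delta(P1[0]-.12*Rp1[:,0]+np.array([0,0,.02]),Rp1);delta(*P1)
print(P1)
E
```

```text
shift cm [  2.39 -34.39 -49.42] turn deg [21.5 54.2 11.3]
shift cm [ 11.27 -30.49 -58.44] turn deg [21.5 54.2 11.3]
(array([ 0.657 , -0.1091,  0.0781]), array([[ 0.8171, -0.0715, -0.5721],
       [-0.0586, -0.9974,  0.041 ],
       [-0.5736, -0.    , -0.8192]]))
```

Request:
apply_moves --rows '[[7,[0.2,-3.4,-4.9],[2.1,5.4,1.1]],[7,[0.4,-6.9,-9.9],[4.3,10.8,2.3]],[7,[0.7,-10.3,-14.8],[6.5,16.3,3.4]],[7,[0.9,-13.8,-19.8],[8.6,21.7,4.5]],[7,[1.2,-17.2,-24.7],[10.7,27.1,5.6]],[7,[1.4,-20.6,-29.7],[12.9,32.5,6.8]],[7,[1.6,-24.1,-34.6],[15,37.9,7.9]],[7,[1.9,-27.5,-39.5],[17.2,43.4,9]],[7,[2.1,-31,-44.5],[19.3,48.8,10.2]],[7,[2.4,-34.4,-49.4],[21.5,54.2,11.3]]]' --newtons 40

```text
t: 1.35
tcp_pos: [0.5109, -0.2093, 0.2002]
ee_rot: [-2.881, -0.005, 1.216]
wrist_force: [1.4, -0.7, -1.4]
grip_width: 0.0698
```

```bash
python3 - <<'E'
from g import *
from station import *
s=state();m=camera_model('wrist');p,d=capture('wrist');np.savez('w1.npz',p=p,d=d,**{k:np.array(m[k]) for k in('K','origin','rotation')})
print(s['t'],s['joint_positions']);delta(P1[0]-.12*Rp1[:,0]+np.array([0,0,.02]),Rp1);delta(*P1)
cv2.imwrite('pics/w1.png',p[...,::-1])
E
```

```text
1.35 [ 1.6678  0.2723 -1.2131  2.3336 -1.3053  0.1362  0.2349]
shift cm [ 5.89 -9.89 -0.23] turn deg [ 2.3 10.2  4.1]
shift cm [19.09 -8.97 -0.94] turn deg [ 2.3 10.2  4.1]
```

View pics/w1.png

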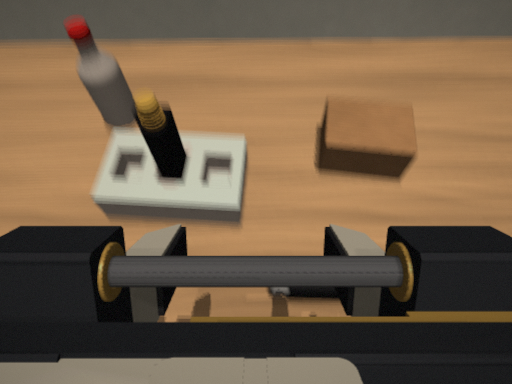

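The wrist view shows cart_1 at (165,150), upright in the middle pocket, with the bottle behind it at (100,80) and the carton at (370,140). However, j3, j5 and j6 are near their limits. I'll identify the arm's kinematics from the readings so I can choose a better posture.

```bash
cat > fit.py <<'E'
from h import *
import itertools
from scipy.optimize import least_squares
S=[([1.132,.434,.025,1.573,-.012,1.134,-.075],[0.2057,-.5896,.1904],[2.03963337,.34723455,-2.04040835]),
   ([1.6678,.2723,-1.2131,2.3336,-1.3053,.1362,.2349],[.5109,-.2093,.2002],[-2.881,-.005,1.216])]
E=lambda a,t:R.from_euler(a,t).as_matrix()
T=np.array([[0,0,1],[1,0,0],[0,1,0.]]).T  # flange z -> tool x
def chain(q,s,o1,o7):
    M=E('z',s[0]*q[0]+o1);o=[M]
    for a,i in(('y',1),('z',2),('y',3),('z',4),('y',5),('z',6)):
        M=M@E(a,s[i]*q[i]+(o7 if i==6 else 0));o.append(M)
    return o
if __name__=='__main__':
  for s in itertools.product((1,-1),repeat=4):
    sg=[s[0],1,s[1],1,s[2],1,s[3]]
    def f(v):
        r=[]
        for q,p,e in S:
            M=chain(q,sg,v[0],v[1])[-1];Rm=R.from_rotvec(e).as_matrix()
            Mt=np.c_[M[:,2],M[:,0],M[:,1]]
            r+=list((R.from_matrix(Mt.T@Rm)).as_rotvec())
        return np.array(r)
    b=min((least_squares(f,x0) for x0 in itertools.product((-2,0,2),(-2,0,2))),key=lambda z:z.cost)
    if b.cost<.05:
        print(sg,b.x.round(3),b.cost,f(b.x).round(3))
E
python3 fit.py
```

```text
[1, 1, -1, 1, -1, 1, 1] [3.069 2.551] 0.047099357711726644 [-0.209 -0.    -0.002  0.209 -0.004  0.085]
[-1, 1, 1, 1, 1, 1, 1] [3.257 0.145] 0.033836182805490625 [ 0.177 -0.    -0.001 -0.177 -0.005 -0.072]
[-1, 1, 1, 1, 1, 1, -1] [3.424 0.448] 0.012970294009691826 [-0.109 -0.    -0.001  0.109 -0.001  0.045]
[-1, 1, -1, 1, -1, 1, -1] [0.    3.142] 2.735033071712983e-06 [ 0.    -0.001 -0.002 -0.    -0.    -0.   ]
```

```bash
python3 - <<'E'
from g import *
delta(np.array([.5,-.09,.30]),tool(-Z,-u(85.9)))
E
```

```text
shift cm [ -7.69 -11.35  -5.41] turn deg [  4.  -44.7   2.6]
```

Request:
apply_moves --rows '[[7,[-1.5,-2.3,-1.1],[0.8,-8.9,0.5]],[7,[-3.1,-4.5,-2.2],[1.6,-17.9,1]],[7,[-4.6,-6.8,-3.2],[2.4,-26.8,1.5]],[7,[-6.2,-9.1,-4.3],[3.2,-35.8,2]],[7,[-7.7,-11.3,-5.4],[4,-44.7,2.6]],[7,[-7.7,-11.3,-5.4],[4,-44.7,2.6]],[7,[-7.7,-11.3,-5.4],[4,-44.7,2.6]],[7,[-7.7,-11.3,-5.4],[4,-44.7,2.6]],[7,[-7.7,-11.3,-5.4],[4,-44.7,2.6]],[7,[-7.7,-11.3,-5.4],[4,-44.7,2.6]]]'

```text
t: 2.65
tcp_pos: [0.4957, -0.0981, 0.2941]
ee_rot: [-2.173, 0.09, 2.192]
wrist_force: [-1.0, 1.1, 0.2]
grip_width: 0.0701
```

```bash
python3 - <<'E'
from g import *
s=state();print(s['joint_positions'].tolist() if hasattr(s['joint_positions'],'tolist') else s['joint_positions']);print(s['tcp_pos'],s['ee_rot'])
delta(np.array([.5,-.09,.30]),tool(-Z,-u(85.9)))
from fit import *
S.append((s['joint_positions'],s['tcp_pos'],s['ee_rot']))
# p = hs z + M1(a x + b y)+ M3(L1 z) + M4.. lateral + M5 L2 z + M7 L3 z + M6 x c
A=[];B=[]
for q,p,e in S:
    o=chain(q,[-1,1,-1,1,-1,1,-1],0,np.pi);z=np.array([0,0,1.])
    A.append(np.c_[z,o[0][:,0],o[0][:,1],o[2][:,2],o[2][:,1],o[4][:,2],o[4][:,1],o[6][:,2],o[5][:,0]]);B.append(p)
    print('chk',np.degrees(R.from_matrix(np.c_[o[6][:,2],o[6][:,0],o[6][:,1]].T@R.from_rotvec(e).as_matrix()).magnitude()))
A=np.vstack(A);B=np.hstack(B);x,res,rk,sv=np.linalg.lstsq(A,B,rcond=1e-3);print(x.round(3),rk,sv.round(3),(A@x-B).round(4))
for c in([0,3,5,7],[0,1,3,5,7],[0,2,3,5,7],[0,3,4,5,7],[0,3,5,6,7],[0,3,4,5,6,7],[0,1,2,3,5,7],[0,2,3,4,5,6,7]):
    y,*_=np.linalg.lstsq(A[:,c],B,rcond=None);print(c,y.round(3),abs(A[:,c]@y-B).max().round(4))
E
```

```text
[0.6072588680909046, 0.23707667538577545, -0.6412319341945545, 1.646316731723946, 0.14786711890721635, 1.3156653427044946, -1.709536785609659]
[ 0.4957 -0.0981  0.2941] [-2.1726  0.0896  2.1916]
shift cm [-0.59 -0.84 -0.36] turn deg [-0.5  0.5 -0.2]
chk 0.13430641782189864
chk 0.020734165738737736
chk 3.727945423702995e-14
[ 0.175 -0.053  0.008  0.708  0.006  0.355 -0.069  0.477 -0.055] 9 [3.078 2.855 2.725 0.995 0.742 0.518 0.359 0.068 0.004] [ 0. -0. -0. -0.  0. -0.  0.  0.  0.]
[0, 3, 5, 7] [0.141 0.648 0.389 0.379] 0.0511
[0, 1, 3, 5, 7] [0.212 0.025 0.575 0.388 0.381] 0.0483
[0, 2, 3, 5, 7] [ 0.258 -0.05   0.577  0.427  0.414] 0.0104
[0, 3, 4, 5, 7] [ 0.256  0.55  -0.041  0.415  0.384] 0.0213
[0, 3, 5, 6, 7] [ 0.202  0.641  0.388 -0.043  0.428] 0.0102
[0, 3, 4, 5, 6, 7] [ 0.218  0.619 -0.01   0.395 -0.035  0.42 ] 0.0084
[0, 1, 2, 3, 5, 7] [ 0.347  0.031 -0.051  0.486  0.427  0.416] 0.0046
[0, 2, 3, 4, 5, 6, 7] [ 0.273 -0.037  0.556 -0.017  0.428  0.     0.406] 0.0008
```

```bash
cat > ik.py <<'E'
from g import *
from fit import chain
from scipy.optimize import least_squares
C=np.array([.273,-.037,.556,-.017,.428,.0,.406])
LO=np.array([-2.62,-.44,-1.27,.08,-1.32,.12,-2.74]);HI=np.array([2.62,2.09,1.32,2.57,4.46,2,2.74])
def fk(q):
    o=chain(q,[-1,1,-1,1,-1,1,-1],0,np.pi)
    p=np.c_[Z,o[0][:,1],o[2][:,2],o[2][:,1],o[4][:,2],o[4][:,1],o[6][:,2]]@C
    return p,np.c_[o[6][:,2],o[6][:,0],o[6][:,1]]
def ik(p,Rm,n=12,seed=0,q0=None):
    rng=np.random.default_rng(seed);best=None;mid=(LO+HI)/2;hw=(HI-LO)/2
    def f(q):
        a,b=fk(q);return np.r_[(a-p)*10,R.from_matrix(b.T@Rm).as_rotvec()*3,.03*((q-mid)/hw)**5]
    for i in range(n):
        x0=q0 if (q0 is not None and i==0) else rng.uniform(LO+.05,HI-.05)
        r=least_squares(f,x0,bounds=(LO+.03,HI-.03));a,b=fk(r.x)
        e=(np.linalg.norm(a-p),np.degrees(np.linalg.norm(R.from_matrix(b.T@Rm).as_rotvec())))
        mar=np.min(np.minimum(r.x-LO,HI-r.x));k=(e[0]*1000+e[1]*5)-min(mar,.3)*20
        if best is None or k<best[0]:best=(k,e,mar,r.x)
    return best
def pick1(a,sg,x=.028,h=.025):
    a=np.radians(a);Rm=tool(xb*np.cos(a)-Z*np.sin(a),sg*u(85.9))
    return pose_gp(np.array([.6485,-.1085,.085+x])-(h-.018)*xb,Rm)
def show(n,b):print(n,'err mm,deg',round(b[1][0]*1000,1),round(b[1][1],1),'margin',round(b[2],2),b[3].round(2))
E
python3 - <<'E'
from ik import *
for sg in(-1,1):
    for a in(40,50,60,65,70,80):show(('pick1',sg,a),ik(*pick1(a,sg)))
    for a in(0,20,35,50,65):
        for y in(0,.08):show(('berth',y,sg,a),ik(*berth(y,a,sg)))
E
```

```text
('pick1', -1, 40) err mm,deg 0.0 0.0 margin 0.17 [ 0.45  0.48 -0.45  2.4   2.88  0.6   1.93]
('pick1', -1, 50) err mm,deg 0.0 0.0 margin 0.2 [-0.28  0.41  0.48  2.32  3.81  0.32  0.87]
('pick1', -1, 60) err mm,deg 0.1 0.0 margin 0.11 [ 0.48  0.42 -0.49  2.1   0.96  0.23 -2.47]
('pick1', -1, 65) err mm,deg 0.0 0.0 margin 0.21 [ 0.4   0.42 -0.41  2.03  0.53  0.33 -2.05]
('pick1', -1, 70) err mm,deg 0.0 0.0 margin 0.31 [ 0.16  0.41 -0.1   1.96  0.09  0.43 -1.64]
('pick1', -1, 80) err mm,deg 0.0 0.0 margin 0.58 [ 0.06  0.47  0.04  1.8  -0.03  0.7  -1.53]
('berth', 0, -1, 0) err mm,deg 0.0 0.0 margin 0.64 [ 0.2   0.81 -0.63  1.46 -0.09  1.3   0.55]
('berth', 0.08, -1, 0) err mm,deg 0.0 0.0 margin 0.64 [ 0.31  0.73 -0.63  1.62 -0.1   1.26  0.64]
('berth', 0, -1, 20) err mm,deg 0.0 0.0 margin 0.71 [ 0.06  0.61 -0.56  1.64  0.08  1.07  0.38]
('berth', 0.08, -1, 20) err mm,deg 0.0 0.0 margin 0.7 [ 0.17  0.52 -0.57  1.8   0.05  1.01  0.47]
('berth', 0, -1, 35) err mm,deg 0.0 0.0 margin 0.79 [-0.11  0.5  -0.48  1.77  0.28  0.93  0.14]
('berth', 0.08, -1, 35) err mm,deg 0.0 0.0 margin 0.63 [-0.0
[... 1242 characters left out ...]
1.72 -0.63  1.19 -2.1 ]
('berth', 0.08, 1, 20) err mm,deg 0.0 0.0 margin 0.63 [-0.71  0.53  0.69  1.88 -0.57  1.12 -2.03]
('berth', 0, 1, 35) err mm,deg 0.0 0.0 margin 0.42 [-1.05  0.59  0.9   1.85 -0.55  0.97 -2.21]
('berth', 0.08, 1, 35) err mm,deg 0.0 0.0 margin 0.42 [-1.05  0.47  0.9   2.02 -0.48  0.88 -2.18]
('berth', 0, 1, 50) err mm,deg 0.0 0.0 margin 0.26 [-1.33  0.62  1.06  1.97 -0.43  0.76 -2.39]
('berth', 0.08, 1, 50) err mm,deg 0.0 0.0 margin 0.23 [-1.38  0.49  1.09  2.14 -0.33  0.66 -2.41]
('berth', 0, 1, 65) err mm,deg 0.0 0.0 margin 0.37 [-0.18  0.6  -0.87  1.95  1.08  1.2   2.37]
('berth', 0.08, 1, 65) err mm,deg 0.0 0.0 margin 0.41 [-0.13  0.48 -0.86  2.13  1.06  1.08  2.33]
```

```bash
python3 - <<'E'
from ik import *
from station import camera_model
p,Rm=pick1(67,-1,x=.030,h=.026);print(p)
s=delta(p-.09*Rm[:,0],Rm);delta(p,Rm)
R0=R.from_rotvec(s['ee_rot']).as_matrix();print('cam in tool',R0.T@(np.array(camera_model('wrist')['origin'])-s['tcp_pos']))
q=s['joint_positions']
for b in(.09,0):show(b,ik(p-b*Rm[:,0],Rm,1,q0=np.array(q)))
E
```

```text
[ 0.6479 -0.1085  0.0975]
shift cm [ 11.28  -0.18 -11.84] turn deg [-0.4 23.5 -0.3]
shift cm [ 19.53  -0.23 -15.43] turn deg [-0.4 23.5 -0.3]
cam in tool [-0.1942 -0.     -0.0689]
0.09 err mm,deg 0.0 0.0 margin 0.39 [ 0.13  0.22 -0.05  2.    0.02  0.51 -1.57]
0 err mm,deg 0.0 0.0 margin 0.25 [ 0.33  0.41 -0.31  2.    0.35  0.37 -1.88]
```

Request:
apply_moves --rows '[[5.5,[3.8,-0.1,-4],[-0.1,8,-0.1]],[5.5,[7.5,-0.1,-8],[-0.3,16,-0.2]],[5.5,[11.3,-0.2,-11.8],[-0.4,23.5,-0.3]],[5.5,[11.3,-0.2,-11.8],[-0.4,23.5,-0.3]],[5.5,[13,-0.2,-12.6],[-0.4,23.5,-0.3]],[5.5,[15,-0.2,-13.5],[-0.4,23.5,-0.3]],[5.5,[17,-0.2,-14.3],[-0.4,23.5,-0.3]],[5.5,[18.5,-0.2,-15],[-0.4,23.5,-0.3]],[5.5,[19.5,-0.2,-15.4],[-0.4,23.5,-0.3]],[5.5,[19.5,-0.2,-15.4],[-0.4,23.5,-0.3]]]' --newtons 45

```text
t: 3.9
tcp_pos: [0.6481, -0.109, 0.0983]
ee_rot: [-2.584, 0.094, 1.713]
wrist_force: [0.1, 0.1, -0.2]
grip_width: 0.0546
```

```bash
python3 - <<'E'
from ik import *
from station import *
p,Rm=pick1(67,-1,x=.030,h=.026);s=delta(p,Rm);print(s['joint_positions'],s['qvel'].round(3))
a,d=capture('wrist');b,_=capture('scene');cv2.imwrite('pics/g1.png',np.hstack([a,cv2.resize(b[100:300,100:340],(460,384))])[...,::-1][:, :972][:, :].copy() if 0 else cv2.resize(np.hstack([a,cv2.resize(b[150:300,150:300],(384,384))]),(800,343))[...,::-1])
E
```

```text
shift cm [ 0.07 -0.06  0.05] turn deg [-0.   0.1 -0. ]
[ 0.4381  0.428  -0.454   1.9903  0.5033  0.4    -2.0159] [ 0.008 -0.014 -0.012 -0.001 -0.007  0.002  0.006]
```

View pics/g1.png

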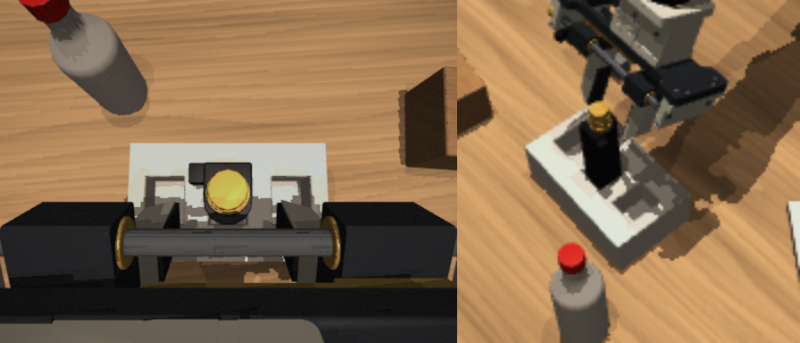

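The brass at (228,192) sits centred between the fingers with the tab on the left, and the scene crop agrees. Closing and lifting.

Request:
apply_moves --rows '[[1,[0,0,0],[0,0,0]],[1,[0,0,0],[0,0,0]],[1,[0,0,0],[0,0,0]],[1,[0,0,0],[0,0,0]],[1,[-0.9,0,-0.4],[0,0,0]],[1,[-2.8,0,-1.2],[0,0,0]],[1,[-5.5,0,-2.3],[0,0,0]],[1,[-9.2,0,-3.9],[0,0,0]],[1,[-12,0,-5.1],[0,0,0]],[1,[-12,0,-5.1],[0,0,0]]]' --newtons 45

```text
t: 5.25
tcp_pos: [0.6499, -0.1088, 0.2322]
ee_rot: [-2.589, 0.094, 1.705]
wrist_force: [0.4, 0.2, -0.7]
grip_width: 0.0103
```

```bash
python3 - <<'E'
from ik import *
from station import *
s=state();print(s['tcp_pos'],s['wrist_force'],s['qvel'].round(3),s['joint_positions'].round(2))
for up in(.1,0):
  P=berth(0,67,-1,dx=.03,h=.026,up=up);delta(*P);show(up,ik(*P,1,q0=s['joint_positions']))
for n in('scene','top'):
  p,d=capture(n);m=camera_model(n);P=cloud(d,np.array(m['K']),np.array(m['origin']),R.from_rotvec(m['rotation']).as_matrix());hsv=cv2.cvtColor(p,cv2.COLOR_RGB2HSV)
  R0=R.from_rotvec(s['ee_rot']).as_matrix();gp=s['tcp_pos']-.019*R0[:,0]
  b=(d>0)&(np.linalg.norm(P-gp,axis=-1)<.07)&(hsv[...,1]>130)&(hsv[...,2]>90)
  print(n,b.sum(),np.median(P[b],0),P[b].max(0), 'rel gp',((P[b]-gp)@np.c_[Z,u(85.9),-xb]).max(0)*1000,(np.median(P[b],0)-gp)@np.c_[Z,u(85.9),-xb]*1000)
  k=(d>0)&(np.linalg.norm(P-gp-[0,0,-.06],axis=-1)<.06)&(P[...,2]<gp[2]-.02)&(P[...,2]>.07);print(' low',k.sum(),P[k].min(0)-gp)
E
```

```text
[ 0.6499 -0.1088  0.2322] [ 0.3751  0.2362 -0.6821] [-0.013  0.031  0.022  0.059  0.022 -0.027 -0.021] [ 0.59  0.29 -0.62  1.82  0.3   0.69 -1.82]
shift cm [ -0.43 -27.59  10.08] turn deg [-144.9  -22.7   11.1]
0.1 err mm,deg 0.0 0.0 margin 0.7 [-0.44  0.36 -0.41  1.87  0.81  1.09 -0.42]
shift cm [  5.29 -31.07  17.51] turn deg [-144.9  -22.7   11.1]
0 err mm,deg 0.0 0.0 margin 0.6 [-0.51  0.47 -0.47  1.97  0.92  1.05 -0.7 ]
  return _methods._mean(a, axis=axis, dtype=dtype,
  ret = um.true_divide(
Traceback (most recent call last):
ValueError: zero-size array to reduction operation maximum which has no identity
```

```bash
python3 - <<'E'
from station import *
import cv2,numpy as np
a,d=capture('wrist');b,d2=capture('scene');c,d3=capture('top')
for n,p,dd in(('wA',a,d),('sA',b,d2),('tA',c,d3)):
    m=camera_model({'w':'wrist','s':'scene','t':'top'}[n[0]]);np.savez(n+'.npz',p=p,d=dd,**{k:np.array(m[k]) for k in('K','origin','rotation')})
cv2.imwrite('pics/g2.png',np.hstack([cv2.resize(a,(400,300)),cv2.resize(b[120:300,120:360],(400,300))])[...,::-1])
E
```

```text
(no output)
```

View pics/g2.png

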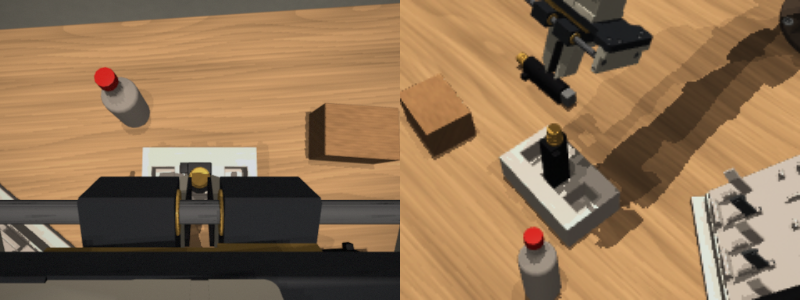

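cart_1 stayed in the foam: the fingers slid off the round side and closed to 1 cm. The crop shows it still upright at (555,155). I'll measure its flat face and lean from the scene view.

```bash
python3 - <<'E'
from g import *
for n in('sA.npz','scene0.npz','tA.npz','wA.npz'):
    p,d,K,o,Rm=load(n);P=cloud(d,K,o,Rm);hsv=cv2.cvtColor(p,cv2.COLOR_RGB2HSV)
    X=(P-[.6485,-.1085,0])@xb*1000;Y=(P-[.6485,-.1085,0])@u(85.9)*1000;H=P[...,2]*1000
    m=(d>0)&(abs(X)<35)&(abs(Y)<32)&(H<170)
    print('==',n)
    b=m&(hsv[...,1]>130)&(hsv[...,2]>90)&(H>138);print('brass',b.sum(), [np.percentile(v[b],[3,50,97]).round(1) for v in(X,Y,H)])
    t=b&(H>156);print(' tip disc',t.sum(),[np.percentile(v[t],[3,50,97]).round(1) for v in(X,Y,H)])
    for lo,hi in((60,80),(80,100),(100,118),(118,134)):
        k=m&(H>lo)&(H<hi)&(hsv[...,2]<70);print(lo,k.sum(),[np.percentile(v[k],[3,50,97]).round(1) for v in(X,Y)] if k.sum()>3 else '')
E
```

```text
== sA.npz
brass 57 [array([-8. ,  1.5, 10.6]), array([-7.7,  2.7, 10.3]), array([138.8, 158.6, 160.8])]
 tip disc 45 [array([-8.1,  0.5,  8. ]), array([-8. ,  1.6,  8.5]), array([156.8, 158.9, 160.9])]
60 67 [array([-9.5, 13.3, 18.7]), array([-8.1, 13.5, 16. ])]
80 78 [array([-11.7,  10.1,  18.6]), array([-9.7, 13.6, 15.5])]
100 53 [array([-12.8,  16.9,  18.4]), array([-11.1,  12.2,  15.8])]
118 112 [array([-14.4,  11.9,  18.3]), array([-9.3, 13.2, 24.4])]
== scene0.npz
brass 55 [array([-8.6,  0.7,  9.6]), array([-6.3,  1.9, 10.5]), array([138.9, 158.5, 161.3])]
 tip disc 44 [array([-8. ,  0.9,  9.3]), array([-6. ,  1.2,  9.1]), array([156.7, 158.7, 161.3])]
60 70 [array([-9.3, 12.7, 18.9]), array([-7.5, 13.5, 16. ])]
80 73 [array([-11.2,  11.3,  18.7]), array([-8.8, 13.9, 15.9])]
100 53 [array([-9.2, 17.5, 18.9]), array([-11. ,  13.1,  16.2])]
118 103 [array([-11.2,  13.2,  18.8]), array([-8.7, 13.9, 23.9])]
== tA.npzTraceback (most recent call last):
  File "<stdin>", line 7, in <module>
    return _quantile_unchecked(
        a, q, axis, out, overwrite_input, method, keepdims, weights)
    return _ureduce(a,
                    func=_quantile_ureduce_func,
    ...<5 lines>...
                    overwrite_input=overwrite_input,
                    method=method)
    r = func(a, **kwargs)
    result = _quantile(arr,
                       quantiles=q,
    ...<2 lines>...
                       out=out,
                       weights=wgt)
    slices_having_nans = np.isnan(arr[-1, ...])
                                  ~~~^^^^^^^^^
IndexError: index -1 is out of bounds for axis 0 with size 0
```

```bash
python3 - <<'E'
from ik import *
p,Rm=pick1(64,-1,x=.029,h=.0219);print(p)
s=delta(p-.08*Rm[:,0],Rm);delta(p,Rm)
show('',ik(p,Rm,1,q0=s['joint_positions']))
E
```

```text
[ 0.6529 -0.1088  0.0969]
shift cm [ 4.25 -0.04  5.02] turn deg [-0.1  3.1  0. ]
shift cm [12.24 -0.04  4.58] turn deg [-0.1  3.1  0. ]
 err mm,deg 0.0 0.0 margin 0.19 [ 0.43  0.42 -0.43  2.03  0.6   0.31 -2.11]
```

Request:
apply_moves --rows '[[5.5,[2.1,0,2.5],[0,1.5,0]],[5.5,[4.2,0,5],[-0.1,3.1,0]],[5.5,[4.2,0,5],[-0.1,3.1,0]],[5.5,[6,0,4.9],[-0.1,3.1,0]],[5.5,[8.2,0,4.8],[-0.1,3.1,0]],[5.5,[10.2,0,4.7],[-0.1,3.1,0]],[5.5,[11.7,0,4.6],[-0.1,3.1,0]],[5.5,[12.2,0,4.6],[-0.1,3.1,0]],[5.5,[12.2,0,4.6],[-0.1,3.1,0]],[3.5,[12.2,0,4.6],[-0.1,3.1,0]]]'

```text
t: 6.7
tcp_pos: [0.6539, -0.1092, 0.0992]
ee_rot: [-2.634, 0.094, 1.641]
wrist_force: [-0.1, 1.0, 0.1]
grip_width: 0.0488
```

Request:
apply_moves --rows '[[1,[0,0,0],[0,0,0]],[1,[0,0,0],[0,0,0]],[1,[0,0,0],[0,0,0]],[1,[0,0,0],[0,0,0]],[1,[0,0,0],[0,0,0]],[1,[0,0,0],[0,0,0]],[1,[0,0,0],[0,0,0]],[1,[0,0,0],[0,0,0]],[1,[0,0,0],[0,0,0]],[1,[0,0,0],[0,0,0]]]'

```text
t: 7.95
tcp_pos: [0.6541, -0.1092, 0.099]
ee_rot: [-2.634, 0.094, 1.641]
wrist_force: [-1.8, -0.1, 5.2]
grip_width: 0.0233
```

```bash
python3 - <<'E'
from ik import *
p,Rm=pick1(64,-1,x=.029,h=.0219)
s=delta(p,Rm);print(s['joint_positions'].round(2))
R0=R.from_rotvec(s['ee_rot']).as_matrix();print('up 12cm',R0.T@[0,0,12])
E
```

```text
shift cm [ 0.13 -0.03  0.2 ] turn deg [ 0.1 -0.2 -0. ]
[ 0.41  0.41 -0.41  2.04  0.56  0.31 -2.08]
up 12cm [-10.7712   0.0055  -5.2897]
```

```bash
python3 - <<'E'
from station import *
import cv2,numpy as np
a,d=capture('wrist');b,d2=capture('scene');print(state()['grip_width'],state()['t'])
cv2.imwrite('pics/g3.png',np.hstack([cv2.resize(a[130:370,130:382],(420,400)),cv2.resize(b[110:210,170:270],(380,400),interpolation=cv2.INTER_CUBIC)])[...,::-1])
E
```

```text
0.023345144482458443 8.05
```

View pics/g3.png

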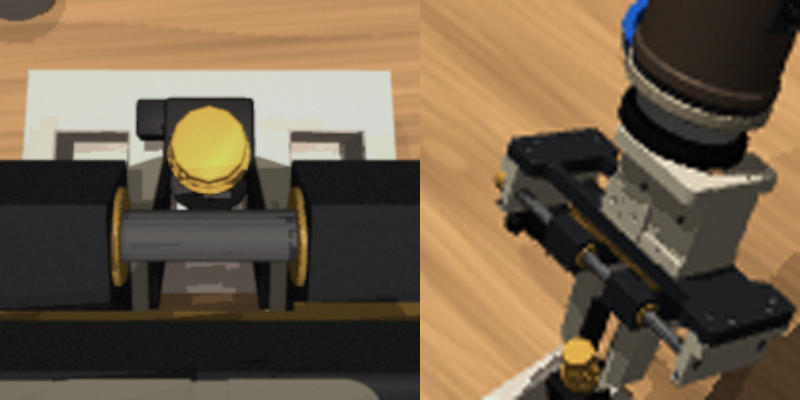

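The crop shows the fingers touching mostly the round near side of the cartridge, rows 160 to 210. The 23 mm opening fits that, since the flats are 28 mm apart. I'll measure the fingers' real extent in the tool frame.

```bash
python3 - <<'E'
from g import *
from station import *
s=state();m=camera_model('wrist');p,d=capture('wrist')
P=cloud(d,np.array(m['K']),np.array(m['origin']),R.from_rotvec(m['rotation']).as_matrix())
R0=R.from_rotvec(s['ee_rot']).as_matrix();T=(P-s['tcp_pos'])@R0*1000
for n in('scene','top'):pass
k=(d>0)&(T[...,0]>-60)&(T[...,0]<5)&(abs(T[...,1])<35)&(abs(T[...,1])>9)
for lo in range(-60,5,6):
    q=k&(T[...,0]>=lo)&(T[...,0]<lo+6)
    for sg in(-1,1):
        r=q&(T[...,1]*sg>0)
        if r.sum()>5:print(lo,sg,r.sum(),'y',np.percentile(T[r][:,1],[2,50,98]).round(1),'z',np.percentile(T[r][:,2],[1,10,50,99]).round(1))
c=(d>0)&(abs(T[...,1])<40)&(T[...,0]>-60)&(T[...,0]<20)
hsv=cv2.cvtColor(p,cv2.COLOR_RGB2HSV)
b=c&(hsv[...,1]>130)&(hsv[...,2]>90)&(abs(T[...,1])<14);print('brass in tool',np.percentile(T[b],[2,50,98],axis=0).round(1))
m=camera_model('scene');p,d=capture('scene');P=cloud(d,np.array(m['K']),np.array(m['origin']),R.from_rotvec(m['rotation']).as_matrix());T=(P-s['tcp_pos'])@R0*1000
hsv=cv2.cvtColor(p,cv2.COLOR_RGB2HSV)
b=(d>0)&(hsv[...,1]>130)&(hsv[...,2]>90)&(np.linalg.norm(P-[.65,-.109,.15],axis=-1)<.03);print('brass world',np.percentile(P[b],[3,50,97],axis=0).round(4).tolist())
k=(d>0)&(T[...,0]>-50)&(T[...,0]<10)&(abs(T[...,1])<50)&(abs(T[...,2])<25)&(abs(T[...,1])>11)&(hsv[...,2]>40)&(hsv[...,1]<90)
for sg in(-1,1):
    r=k&(T[...,1]*sg>0)
    if r.sum()>5:print('scene finger',sg,r.sum(),np.percentile(T[r],[2,50,98],axis=0).round(1).tolist())
E
```

```text
-60 -1 176 y [-21.5 -14.6  -9.1] z [-24.8 -22.7 -11.3  -4.7]
-60 1 146 y [ 9.  14.9 21. ] z [-24.1 -11.7 -11.2  -3.6]
-54 -1 157 y [-22.3 -15.4  -9.3] z [-21.8 -14.8 -11.2  -1. ]
-54 1 152 y [ 9.4 14.6 21.8] z [-19.9 -15.  -11.2  -1. ]
-48 -1 146 y [-23.  -15.4  -9.7] z [-11.6 -11.5 -11.    0.8]
-48 1 144 y [ 9.6 15.5 22.5] z [-11.9 -11.5 -11.1   1.5]
-42 -1 185 y [-19.5 -11.6  -9. ] z [-15.6 -11.5  -7.5   1.5]
-42 1 169 y [ 9.3 11.2 18.7] z [-15.8 -11.6  -9.6   0.5]
-36 -1 125 y [-15.3 -12.8  -9.5] z [-22.8 -21.  -17.4  -9.8]
-36 1 129 y [ 9.6 12.1 13.6] z [-23.6 -21.8 -17.8 -10.1]
-30 -1 515 y [-23.  -17.3  -9.5] z [-27.  -25.6 -21.7 -13.3]
-30 1 105 y [ 9.2 11.2 13.3] z [-27.3 -26.7 -24.6 -19.4]
-24 -1 23 y [-22.8 -19.1 -15.1] z [-25.7 -25.7 -11.8 -11.4]
brass in tool [[-59.8 -10.1 -30.5]
 [-56.2  -0.1 -22. ]
 [-34.6  10.6  -4.2]]
brass world [[0.6396, -0.1188, 0.1386], [0.6499, -0.1065, 0.1575], [0.6602, -0.0978, 0.1612]]
scene finger -1 24 [[-49.9, -30.1, -13.4], [-45.2, -20.7, -10.4], [-33.0, -14.4, 8.3]]
scene finger 1 7 [[-49.5, 12.9, -17.0], [-47.2, 21.1, -10.9], [-31.6, 26.5, -8.3]]
```

Request:
apply_moves --rows '[[1,[0,0,0],[0,0,0]],[1,[0,0,0],[0,0,0]],[1,[0,0,0],[0,0,0]],[1,[0,0,0],[0,0,0]],[1,[0,0,0],[0,0,0]],[1,[0,0,0],[0,0,0]],[1,[0,0,0],[0,0,0]],[1,[0,0,0],[0,0,0]],[1,[0,0,0],[0,0,0]],[1,[0,0,0],[0,0,0]]]' --newtons 10

```text
t: 9.4
tcp_pos: [0.6539, -0.1091, 0.0987]
ee_rot: [-2.633, 0.093, 1.641]
wrist_force: [-0.9, -0.8, 4.4]
grip_width: 0.0262
```

Request:
apply_moves --rows '[[1,[0,0,0],[0,0,0]],[1,[0,0,0],[0,0,0]],[1,[-0.3,0,-0.1],[0,0,0]],[1,[-0.6,0,-0.3],[0,0,0]],[1,[-1,0,-0.5],[0,0,0]],[1,[-1.4,0,-0.7],[0,0,0]],[1,[-1.8,0,-0.9],[0,0,0]],[1,[-2.2,0,-1.1],[0,0,0]],[1,[-2.6,0,-1.3],[0,0,0]],[1,[-2.6,0,-1.3],[0,0,0]]]' --newtons 25

```text
t: 10.65
tcp_pos: [0.6541, -0.1093, 0.1281]
ee_rot: [-2.633, 0.094, 1.641]
wrist_force: [1.1, 0.8, -2.0]
grip_width: 0.0247
```

```bash
cat > br.py <<'E'
from g import *
from station import *
def brass():
    s=state();m=camera_model('scene');p,d=capture('scene');np.savez('s.npz',p=p,d=d,**{k:np.array(m[k]) for k in('K','origin','rotation')})
    P=cloud(d,np.array(m['K']),np.array(m['origin']),R.from_rotvec(m['rotation']).as_matrix())
    hsv=cv2.cvtColor(p,cv2.COLOR_RGB2HSV);b=(d>0)&(hsv[...,1]>130)&(hsv[...,2]>90)&(np.linalg.norm(P-s['tcp_pos'],axis=-1)<.09)
    print('brass world',np.percentile(P[b],[3,50,97],axis=0).round(4).tolist(),s['grip_width'],s['tcp_pos'])
if __name__=='__main__':brass()
E
python3 br.py
```

```text
brass world [[0.6387, -0.1165, 0.1648], [0.6523, -0.106, 0.1871], [0.6606, -0.0967, 0.1898]] 0.024681289327653032 [ 0.6541 -0.1093  0.1281]
```

```bash
cat >> br.py <<'E'
def path(wps,s=None,per=10.0,perp=.045):
    "rows between poses (p,R), first = current; prints rounded rows for the tool"
    s=s or state();R0=R.from_rotvec(s['ee_rot']).as_matrix();p0=np.array(s['tcp_pos']);cur=(p0,R0);out=[]
    for p,Rm in wps:
        rv=R.from_matrix(cur[1].T@Rm).as_rotvec();n=int(np.ceil(max(np.degrees(np.linalg.norm(rv))/per,np.linalg.norm(p-cur[0])/perp,1)))
        for i in range(1,n+1):
            Ri=cur[1]@R.from_rotvec(rv*i/n).as_matrix();pi=cur[0]+(p-cur[0])*i/n
            out.append(((R0.T@(pi-p0)*100).round(1).tolist(),np.degrees(R.from_matrix(R0.T@Ri).as_rotvec()).round(1).tolist()))
        cur=(p,Rm)
    for o in out:print(o)
E
python3 - <<'E'
from br import *
s=state();p=np.array(s['tcp_pos']);R0=R.from_rotvec(s['ee_rot']).as_matrix()
T=berth(0,64,-1,dx=.0297,h=.022,up=.10)
print(T[0]);path([(p+[-.02,0,.13],R0),T],s)
E
```

```text
[0.5736 0.1752 0.1924]
([-4.2, 0.0, -1.3], [0.0, 0.0, 0.0])
([-8.4, 0.1, -2.6], [0.0, 0.0, 0.0])
([-12.6, 0.1, -3.9], [0.0, 0.0, 0.0])
([-12.4, -1.7, -3.3], [-9.7, -1.5, 0.2])
([-12.2, -3.6, -2.6], [-19.4, -3.0, 0.5])
([-12.1, -5.4, -1.9], [-29.0, -4.5, 0.7])
([-11.9, -7.3, -1.2], [-38.7, -6.1, 1.0])
([-11.8, -9.2, -0.6], [-48.4, -7.6, 1.2])
([-11.6, -11.0, 0.1], [-58.1, -9.1, 1.5])
([-11.5, -12.9, 0.8], [-67.7, -10.6, 1.7])
([-11.3, -14.8, 1.4], [-77.4, -12.1, 1.9])
([-11.2, -16.6, 2.1], [-87.1, -13.6, 2.2])
([-11.0, -18.5, 2.8], [-96.8, -15.1, 2.4])
([-10.8, -20.3, 3.5], [-106.5, -16.6, 2.7])
([-10.7, -22.2, 4.1], [-116.1, -18.2, 2.9])
([-10.5, -24.1, 4.8], [-125.8, -19.7, 3.2])
([-10.4, -25.9, 5.5], [-135.5, -21.2, 3.4])
([-10.2, -27.8, 6.2], [-145.2, -22.7, 3.6])
```

```bash
python3 - <<'E'
from br import *
s=state();p=np.array(s['tcp_pos']);R0=R.from_rotvec(s['ee_rot']).as_matrix()
T=berth(0,64,-1,dx=.0297,h=.022,up=.10);T=(T[0]+[-.03,0.02,.05],T[1])
path([(p+[-.05,0,.13],R0),T],s,per=10.5)
E
```

```text
([-3.5, 0.1, -0.3], [0.0, 0.0, 0.0])
([-6.9, 0.2, -0.6], [0.0, 0.0, 0.0])
([-10.4, 0.3, -0.9], [0.0, 0.0, 0.0])
([-13.9, 0.4, -1.2], [0.0, 0.0, 0.0])
([-14.0, -1.8, -0.7], [-10.4, -1.6, 0.3])
([-14.2, -3.9, -0.1], [-20.7, -3.2, 0.5])
([-14.3, -6.1, 0.5], [-31.1, -4.9, 0.8])
([-14.5, -8.2, 1.0], [-41.5, -6.5, 1.0])
([-14.7, -10.3, 1.6], [-51.8, -8.1, 1.3])
([-14.8, -12.5, 2.2], [-62.2, -9.7, 1.6])
([-15.0, -14.6, 2.8], [-72.6, -11.4, 1.8])
([-15.1, -16.7, 3.3], [-82.9, -13.0, 2.1])
([-15.3, -18.9, 3.9], [-93.3, -14.6, 2.3])
([-15.5, -21.0, 4.5], [-103.7, -16.2, 2.6])
([-15.6, -23.2, 5.1], [-114.1, -17.8, 2.9])
([-15.8, -25.3, 5.6], [-124.4, -19.5, 3.1])
([-15.9, -27.4, 6.2], [-134.8, -21.1, 3.4])
([-16.1, -29.6, 6.8], [-145.2, -22.7, 3.6])
```

Request:
apply_moves --rows '[[1,[-3.5,0.1,-0.3],[0,0,0]],[1,[-6.9,0.2,-0.6],[0,0,0]],[1,[-10.4,0.3,-0.9],[0,0,0]],[1,[-13.9,0.4,-1.2],[0,0,0]],[1,[-14,-1.8,-0.7],[-10,-1.6,0.3]],[1,[-14.2,-3.9,0],[-20,-3.2,0.5]],[1,[-14.3,-6,0.5],[-30,-4.8,0.8]],[1,[-14.5,-8,1],[-40,-6.4,1]],[1,[-14.7,-10,1.6],[-50,-8,1.3]],[1,[-14.7,-10,1.6],[-50,-8,1.3]]]' --newtons 25

```text
t: 11.95
tcp_pos: [0.5821, -0.0009, 0.2525]
ee_rot: [1.914, 0.493, -1.42]
wrist_force: [0.0, -0.2, -2.0]
grip_width: 0.0245
```

```bash
python3 - <<'E'
from br import *
s=state();print(s['joint_positions'].round(2),s['tcp_pos'],s['qvel'].round(2))
T=berth(0,64,-1,dx=.0297,h=.022,up=.10);T=(T[0]+[-.03,0.02,.04],T[1])
path([T],s,per=10.3)
E
```

```text
[ 0.53  0.22 -0.86  1.87  0.46  0.88 -1.32] [ 0.5821 -0.0009  0.2525] [ 0.03 -0.    0.05  0.01 -0.02 -0.02 -0.04]
([-0.1, -1.7, -1.1], [-9.5, -1.5, 0.2])
([-0.3, -3.3, -2.2], [-19.0, -3.0, 0.5])
([-0.4, -5.0, -3.4], [-28.5, -4.5, 0.7])
([-0.5, -6.7, -4.5], [-37.9, -6.0, 1.0])
([-0.7, -8.3, -5.6], [-47.4, -7.5, 1.2])
([-0.8, -10.0, -6.7], [-56.9, -9.0, 1.5])
([-0.9, -11.6, -7.8], [-66.4, -10.4, 1.7])
([-1.0, -13.3, -8.9], [-75.9, -11.9, 2.0])
([-1.2, -15.0, -10.1], [-85.4, -13.4, 2.2])
([-1.3, -16.6, -11.2], [-94.9, -14.9, 2.5])
```

Request:
apply_moves --rows '[[1,[-0.1,-1.7,-1.1],[-9.5,-1.5,0.2]],[1,[-0.3,-3.3,-2.2],[-19,-3,0.5]],[1,[-0.4,-5,-3.4],[-28.5,-4.5,0.7]],[1,[-0.5,-6.7,-4.5],[-37.9,-6,1]],[1,[-0.7,-8.3,-5.6],[-47.4,-7.5,1.2]],[1,[-0.8,-10,-6.7],[-56.9,-9,1.5]],[1,[-0.9,-11.6,-7.8],[-66.4,-10.4,1.7]],[1,[-1,-13.3,-8.9],[-75.9,-11.9,2]],[1,[-1.2,-15,-10.1],[-85.4,-13.4,2.2]],[1,[-1.3,-16.6,-11.2],[-94.9,-14.9,2.5]]]' --newtons 25

```text
t: 13.2
tcp_pos: [0.5453, 0.1924, 0.2318]
ee_rot: [0.384, 1.016, -0.656]
wrist_force: [-0.1, 0.1, -2.3]
grip_width: 0.0248
```

```bash
python3 - <<'E'
from br import *
s=state();print(s['joint_positions'].round(2),s['tcp_pos'],s['qvel'].round(2))
delta(*berth(0,64,-1,dx=.0297,h=.022,up=.05));brass()
p,d,K,o,Rm=load('s.npz')
cv2.imwrite('pics/b1.png',cv2.resize(p[150:384,230:450],(660,600),interpolation=cv2.INTER_CUBIC)[...,::-1])
E
```

```text
[-0.01  0.47 -1.07  1.8   0.93  1.37 -0.53] [0.5453 0.1924 0.2318] [-0.41  0.22 -0.12 -0.03  0.31  0.33  0.77]
shift cm [ 7.22  0.6  -3.56] turn deg [-0.1  0.   0.2]
brass world [[0.507, 0.2029, 0.2629], [0.5255, 0.207, 0.2658], [0.5329, 0.2116, 0.2868]] 0.024839223671093626 [0.5453 0.1924 0.2318]
```

View pics/b1.png

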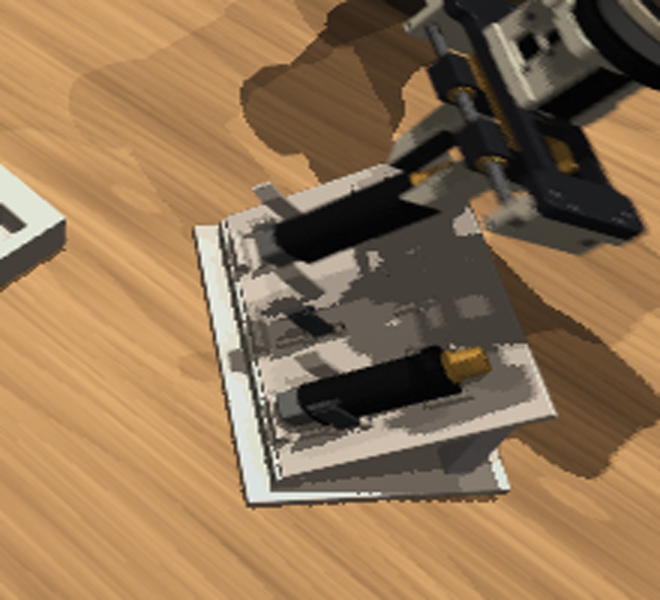

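The picture shows cart_1 held parallel to the plate with its brass up-slope, above the middle berth. I'll move over the berth, let it settle, then check its pose in the rack frame.

```bash
python3 - <<'E'
from br import *
T=berth(0,64,-1,dx=.0297,h=.022,up=.10);T=(T[0]+[-.03,0.02,.04],T[1])
s=dict(tcp_pos=T[0],ee_rot=R.from_matrix(T[1]).as_rotvec())
delta(*berth(0,64,-1,dx=.0297,h=.022,up=.065),s)
E
```

```text
shift cm [ 6.76  0.49 -1.96] turn deg [ 0. -0. -0.]
```

Request:
apply_moves --rows '[[1,[2.3,0.2,-0.7],[0,0,0]],[1,[4.5,0.3,-1.3],[0,0,0]],[1,[6.8,0.5,-2],[0,0,0]],[1,[6.8,0.5,-2],[0,0,0]],[1,[6.8,0.5,-2],[0,0,0]],[1,[6.8,0.5,-2],[0,0,0]],[1,[6.8,0.5,-2],[0,0,0]],[1,[6.8,0.5,-2],[0,0,0]],[1,[6.8,0.5,-2],[0,0,0]],[1,[6.8,0.5,-2],[0,0,0]]]' --newtons 25

```text
t: 14.5
tcp_pos: [0.56, 0.1858, 0.1633]
ee_rot: [0.386, 1.015, -0.657]
wrist_force: [-0.5, -0.5, -1.6]
grip_width: 0.0244
```

```bash
cat > chk.py <<'E'
from br import *
def chk(y0=0,up=.065,names=('scene','top')):
    "cartridge over berth y0 seen in the tray frame"
    for n in names:
        m=camera_model(n);p,d=capture(n);P=cloud(d,np.array(m['K']),np.array(m['origin']),R.from_rotvec(m['rotation']).as_matrix());hsv=cv2.cvtColor(p,cv2.COLOR_RGB2HSV)
        np.savez(n[0]+'.npz',p=p,d=d,**{k:np.array(m[k]) for k in('K','origin','rotation')})
        D=P-O;X=D@xt*1000;Y=(D@yt-y0)*1000;H=D@zt*1000
        a=(d>0)&(abs(Y)<30)&(X>-85)&(X<85)&(H>up*1000+5)&(H<up*1000+42)
        b=a&(hsv[...,1]>130)&(hsv[...,2]>90)&(X>45)
        pr=lambda k:[np.percentile(v[k],[3,50,97]).round(1).tolist() for v in(X,Y,H)] if k.sum()>4 else ''
        print(n,'brass',b.sum(),pr(b))
        for lo,hi in((-70,-52),(-48,-25),(-25,0),(0,25)):
            k=a&(X>lo)&(X<hi)&((hsv[...,2]<70) if lo>-60 else True);print('  ',lo,k.sum(),pr(k))
E
python3 - <<'E'
from chk import *
s=state();print(s['joint_positions'].round(2),s['qvel'].round(2));delta(*berth(0,64,-1,dx=.0297,h=.022,up=.065));chk()
E
```

```text
[-0.04  0.55 -1.01  1.87  1.02  1.29 -0.63] [-0.  0. -0. -0.  0.  0.  0.]
shift cm [-0.17  0.1  -0.22] turn deg [-0.2  0.   0.1]
scene brass 25 [[45.8, 51.0, 68.8], [-2.5, 1.9, 5.7], [91.9, 94.6, 97.0]]
   -70 76 [[-69.8, -61.7, -52.6], [-12.3, -5.1, 8.8], [71.6, 77.5, 84.3]]
   -48 132 [[-46.8, -36.1, -26.1], [-14.4, -7.3, 7.7], [72.4, 85.0, 89.4]]
   -25 167 [[-24.6, -12.5, -1.3], [-14.7, -8.2, 8.2], [71.5, 88.0, 93.0]]
   0 188 [[0.4, 12.8, 24.3], [-14.9, -9.0, 7.4], [72.2, 91.7, 97.6]]
top brass 8 [[45.1, 47.5, 51.0], [-5.4, 0.5, 5.2], [94.1, 95.8, 98.1]]
   -70 26 [[-68.9, -61.9, -52.6], [-8.4, 4.1, 12.1], [72.2, 79.5, 84.5]]
   -48 48 [[-47.5, -36.0, -25.4], [-3.1, 8.5, 14.5], [71.8, 86.2, 91.7]]
   -25 53 [[-23.1, -12.3, -1.0], [-4.1, 7.9, 15.0], [72.1, 90.2, 95.6]]
   0 61 [[1.1, 12.0, 24.0], [-4.3, 9.6, 15.1], [72.7, 93.6, 100.6]]
```

cart_1 is centred laterally (Y about 0) but has pitched about 10° in the grip, grey end low. That's harmless, because resting on the clip flare levels it. I'll lower it slowly, then release it and press from above.

Request:
apply_moves --rows '[[1,[0.3,0.05,-0.6],[0,0,0]],[1,[0.6,0.05,-1.2],[0,0,0]],[1,[0.9,0.05,-1.8],[0,0,0]],[1,[1.2,0.05,-2.4],[0,0,0]],[1,[1.45,0.05,-3],[0,0,0]],[1,[1.7,0.05,-3.5],[0,0,0]],[1,[1.9,0.05,-4],[0,0,0]],[1,[2.2,0.05,-4.5],[0,0,0]],[1,[2.4,0.05,-4.9],[0,0,0]],[1,[2.4,0.05,-4.9],[0,0,0]]]' --newtons 25

```text
t: 15.85
tcp_pos: [0.5369, 0.2071, 0.1182]
ee_rot: [0.386, 1.016, -0.657]
wrist_force: [-0.0, -1.1, 1.0]
grip_width: 0.023
```

```bash
python3 - <<'E'
from chk import *
delta(*berth(0,64,-1,dx=.0297,h=.022,up=.01));chk(up=.012)
p=load('s.npz')[0]
cv2.imwrite('pics/b2.png',cv2.resize(p[190:350,290:450],(600,600),interpolation=cv2.INTER_CUBIC)[...,::-1])
E
```

```text
shift cm [-0.19  0.04 -0.24] turn deg [-0.2  0.   0.1]
scene brass 6 [[47.9, 49.1, 50.8], [-4.9, 0.8, 3.1], [35.1, 37.6, 44.5]]
   -70 2 
   -48 84 [[-43.1, -32.3, -25.4], [-24.7, -22.9, -10.3], [18.4, 44.2, 53.9]]
   -25 82 [[-24.6, -13.7, -0.2], [-23.5, -12.7, -10.9], [24.0, 42.6, 53.5]]
   0 126 [[2.3, 16.1, 24.7], [-15.0, -13.4, 7.2], [22.7, 44.7, 53.6]]
top brass 6 [[46.9, 49.1, 51.1], [-7.5, -2.9, 1.2], [37.3, 39.6, 40.4]]
   -70 1 
   -48 10 [[-45.8, -32.6, -25.1], [-19.0, 0.7, 18.5], [40.3, 51.3, 53.5]]
   -25 14 [[-23.9, -9.4, -1.2], [-17.8, 16.1, 17.0], [32.9, 44.4, 51.5]]
   0 32 [[1.2, 14.7, 24.7], [7.3, 14.5, 15.7], [26.0, 46.0, 53.1]]
```

View pics/b2.png

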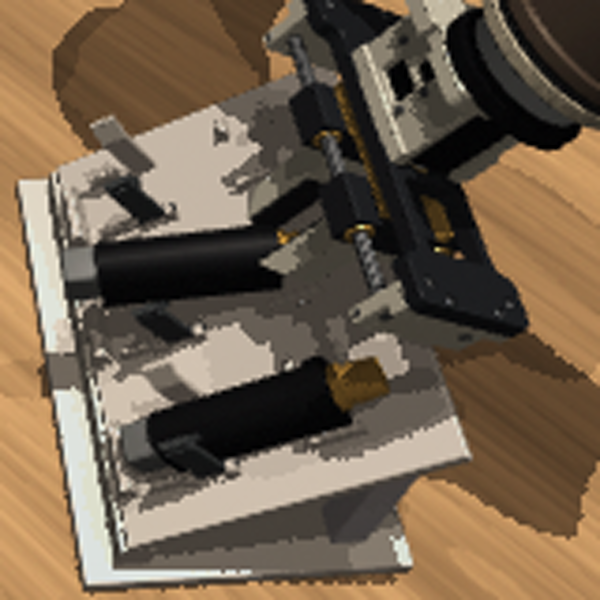

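Request:
apply_moves --rows '[[1,[0.15,0,-0.3],[0,0,0]],[5,[0.15,0,-0.3],[0,0,0]],[5,[0.15,0,-0.3],[0,0,0]],[5,[0.15,0,-0.3],[0,0,0]],[5,[0.15,0,-0.3],[0,0,0]],[5,[0.15,0,-0.3],[0,0,0]],[5,[-2,0,0.2],[0,0,0]],[5,[-5,0,1],[0,0,0]],[5,[-9,0,2],[0,0,0]],[5,[-9,0,2],[0,0,0]]]' --newtons 25

```text
t: 17.2
tcp_pos: [0.5174, 0.2274, 0.2112]
ee_rot: [0.39, 1.013, -0.652]
wrist_force: [0.4, -0.4, -0.4]
grip_width: 0.0503
```

```bash
cat > press.py <<'E'
from chk import *
def tip(x,y,z,a=20,sg=-1):
    a=np.radians(a);Rm=tool(-zt*np.cos(a)-xt*np.sin(a),sg*yt);return O+xt*x+yt*y+zt*z,Rm
E
python3 - <<'E'
from press import *
from ik import ik,show
chk(up=.02,names=('scene',));chk(up=.04,names=('top',))
s=state();T=tip(-.011,0,.10);show('',ik(*T,1,q0=s['joint_positions']));print(s['qvel'].round(2))
path([T],s,per=9)
E
```

```text
scene brass 59 [[46.5, 53.0, 62.7], [-11.7, -5.1, 3.2], [25.1, 28.1, 35.6]]
   -70 5 [[-58.2, -55.1, -53.1], [-8.9, -5.8, -5.4], [54.8, 58.8, 60.5]]
   -48 106 [[-45.2, -33.4, -25.8], [-24.4, -21.1, -9.3], [27.0, 49.6, 60.8]]
   -25 129 [[-24.6, -12.5, -0.4], [-23.3, -11.7, -5.6], [30.7, 48.5, 61.5]]
   0 218 [[1.1, 12.3, 24.2], [-15.0, -8.3, 9.4], [27.3, 51.4, 60.7]]
top brass 0 
   -70 13 [[-66.3, -58.0, -52.3], [3.0, 16.4, 18.7], [59.7, 77.3, 81.5]]
   -48 54 [[-45.9, -33.2, -26.4], [-18.3, 11.3, 19.8], [49.1, 72.6, 80.0]]
   -25 88 [[-24.7, -12.5, -0.7], [-8.6, 9.0, 18.0], [48.5, 65.4, 75.0]]
   0 66 [[0.5, 12.9, 24.3], [-3.9, 6.5, 16.0], [46.4, 55.2, 63.2]]
 err mm,deg 0.0 0.0 margin 0.72 [ 0.11  0.6  -0.55  1.46  0.07  1.27  0.45]
[ 0.    0.03  0.02  0.02  0.01 -0.01 -0.01]
([1.5, 0.0, 1.1], [-0.1, 8.8, -0.0])
([3.1, 0.0, 2.2], [-0.1, 17.6, -0.0])
([4.6, 0.0, 3.4], [-0.2, 26.4, -0.0])
([6.2, 0.0, 4.5], [-0.2, 35.2, -0.0])
([7.7, 0.0, 5.6], [-0.3, 44.0, -0.0])
```

```bash
python3 - <<'E'
from press import *
s=state();T=tip(-.012,.001,.095,a=0);path([T],s,per=8.5)
E
```

```text
([1.0, -0.0, 0.6], [-0.0, 8.0, -0.0])
([2.0, -0.0, 1.3], [-0.1, 16.0, -0.0])
([3.0, -0.0, 1.9], [-0.1, 24.0, -0.0])
([4.0, -0.0, 2.6], [-0.1, 32.0, -0.0])
([5.0, -0.0, 3.2], [-0.2, 40.0, -0.0])
([6.0, -0.1, 3.9], [-0.2, 48.0, -0.1])
([7.0, -0.1, 4.5], [-0.2, 56.0, -0.1])
([8.0, -0.1, 5.2], [-0.3, 64.0, -0.1])
```

Request:
apply_moves --rows '[[0,[1,0,0.6],[0,8,0]],[0,[2,0,1.3],[-0.1,16,0]],[0,[3,0,1.9],[-0.1,24,0]],[0,[4,0,2.6],[-0.1,32,0]],[0,[5,0,3.2],[-0.2,40,0]],[0,[6,-0.1,3.9],[-0.2,48,-0.1]],[0,[7,-0.1,4.5],[-0.2,56,-0.1]],[0,[8,-0.1,5.2],[-0.3,64,-0.1]],[0,[8,-0.1,5.2],[-0.3,64,-0.1]],[0,[8,-0.1,5.2],[-0.3,64,-0.1]]]' --newtons 25

```text
t: 18.55
tcp_pos: [0.579, 0.168, 0.1616]
ee_rot: [0.78, 2.07, -0.409]
wrist_force: [-0.6, 0.9, 0.8]
grip_width: 0.0003
```

```bash
python3 - <<'E'
from press import *
s=state();delta(*tip(-.012,.001,.036,a=0));print(s['joint_positions'].round(2),s['qvel'].round(2))
E
```

```text
shift cm [ 5.75  0.1  -0.02] turn deg [-0.  -0.1  0.1]
[ 0.44  1.02 -1.19  1.25  0.33  1.57  0.23] [-0.02 -0.04 -0.03  0.01 -0.   -0.   -0.  ]
```

Request:
apply_moves --rows '[[0,[1,0.1,0],[0,0,0]],[0,[2,0.1,0],[0,0,0]],[0,[2.7,0.1,0],[0,0,0]],[0,[3.3,0.1,0],[0,0,0]],[0,[3.8,0.1,0],[0,0,0]],[0,[4.3,0.1,0],[0,0,0]],[0,[4.7,0.1,0],[0,0,0]],[0,[5.1,0.1,0],[0,0,0]],[0,[5.5,0.1,0],[0,0,0]],[0,[5.8,0.1,0],[0,0,0]]]'

```text
t: 19.8
tcp_pos: [0.5559, 0.1903, 0.1147]
ee_rot: [0.782, 2.068, -0.409]
wrist_force: [2.9, -1.1, 1.5]
grip_width: 0.0003
```

```bash
python3 - <<'E'
from press import *
s=state();delta(*tip(-.012,.001,.036,a=0));print('f in tray',np.array(s['wrist_force'])@np.c_[xt,yt,zt]);chk(up=0)
p=load('s.npz')[0]
cv2.imwrite('pics/b3.png',cv2.resize(p[190:350,290:450],(600,600),interpolation=cv2.INTER_CUBIC)[...,::-1])
E
```

```text
shift cm [ 0.07 -0.06 -0.09] turn deg [-0.  0.  0.]
f in tray [-1.4626 -1.0846  2.9058]
scene brass 106 [[47.3, 56.8, 66.8], [-12.1, -5.6, 5.4], [18.1, 25.0, 34.1]]
   -70 0 
   -48 0 
   -25 33 [[-19.9, -8.5, -0.4], [-14.3, -12.5, -11.4], [24.3, 34.0, 41.4]]
   0 69 [[1.9, 14.8, 24.4], [-15.2, -14.0, -11.6], [16.5, 31.3, 41.4]]
top brass 53 [[46.0, 57.3, 66.3], [-7.1, 1.9, 9.3], [12.0, 25.8, 35.0]]
   -70 7 [[-67.1, -59.2, -53.5], [17.9, 19.9, 22.2], [6.0, 9.2, 12.3]]
   -48 0 
   -25 8 [[-19.6, -9.1, -2.2], [14.6, 16.1, 17.1], [27.0, 33.0, 41.7]]
   0 18 [[3.8, 15.3, 24.0], [12.7, 14.9, 16.2], [17.6, 33.1, 41.6]]
```

Request:
apply_moves --rows '[[0,[0.1,0,0],[0,0,0]],[0,[0.2,0,0],[0,0,0]],[0,[0.3,0,0],[0,0,0]],[0,[0.4,0,0],[0,0,0]],[0,[0.4,0,0],[0,0,0]],[0,[0.4,0,0],[0,0,0]],[0,[-1,0,0],[0,0,0]],[0,[-4,0,0],[0,0,0]],[0,[-8,0,0],[0,0,0]],[0,[-12,0,0],[0,0,0]]]'

```text
t: 21.15
tcp_pos: [0.6076, 0.144, 0.2147]
ee_rot: [0.781, 2.069, -0.409]
wrist_force: [1.6, 1.6, 0.1]
grip_width: 0.0
```

```bash
python3 - <<'E'
from press import *
chk(up=0)
p=load('s.npz')[0]
cv2.imwrite('pics/b4.png',cv2.resize(p[190:350,290:450],(600,600),interpolation=cv2.INTER_CUBIC)[...,::-1])
E
```

```text
scene brass 104 [[45.7, 54.8, 65.6], [-13.1, -6.8, 3.4], [18.4, 25.7, 33.7]]
   -70 16 [[-65.5, -59.0, -52.9], [-21.9, -20.5, -18.0], [6.0, 8.5, 11.2]]
   -48 51 [[-44.7, -32.9, -25.6], [-25.4, -23.1, -11.1], [7.1, 28.1, 41.4]]
   -25 56 [[-24.8, -14.0, -1.0], [-24.1, -13.6, -11.9], [12.5, 32.1, 41.1]]
   0 76 [[1.2, 14.3, 24.6], [-15.9, -14.6, -13.1], [14.8, 30.5, 41.2]]
top brass 52 [[46.4, 54.3, 66.1], [-7.6, 1.1, 8.6], [18.0, 26.6, 38.3]]
   -70 6 [[-64.5, -57.8, -54.0], [19.1, 20.5, 21.7], [7.6, 11.7, 13.8]]
   -48 1 
   -25 11 [[-21.2, -10.9, -1.1], [15.0, 15.5, 16.6], [25.9, 34.4, 40.7]]
   0 20 [[2.5, 16.7, 23.0], [11.5, 14.0, 15.4], [15.1, 30.5, 41.3]]
```

View pics/b4.png

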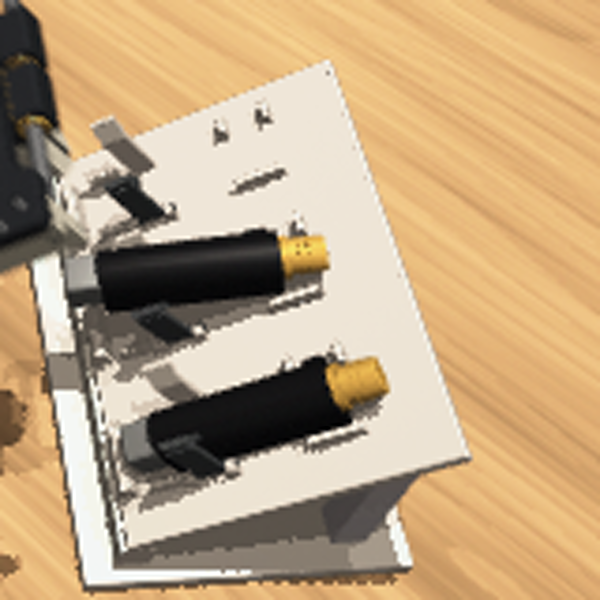

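```bash
cat > prof.py <<'E'
from press import *
def prof(y0,n='scene',f='s.npz'):
    p,d,K,o,Rm=load(f);P=cloud(d,K,o,Rm);hsv=cv2.cvtColor(p,cv2.COLOR_RGB2HSV);D=P-O;X=D@xt*1000;Y=(D@yt-y0)*1000;H=D@zt*1000
    for lo in range(-75,80,12):
        k=(d>0)&(abs(Y)<18)&(X>lo)&(X<lo+12)&(H>12)&(H<100)
        if k.sum()>6:
            t=k&(H>np.percentile(H[k],97)-2.5);c=k&(H>np.percentile(H[k],97)-12);print(n,y0,lo,k.sum(),'top',round(float(np.percentile(H[k],97)),1),'ridge Y',Y[t].mean().round(1),'Y',np.percentile(Y[k],[3,97]).round(1))
E
python3 - <<'E'
from prof import *
for f in('s.npz','t.npz'):
    prof(0,f,f)
prof(-.08,'fixed','s.npz')
E
```

```text
s.npz 0 -75 31 top 76.7 ridge Y 0.9 Y [-7.2  9.9]
s.npz 0 -63 85 top 76.8 ridge Y 2.5 Y [-10.4  12. ]
s.npz 0 -51 93 top 74.4 ridge Y 1.9 Y [-12.   10.9]
s.npz 0 -39 101 top 72.4 ridge Y 1.5 Y [-12.3  11.9]
s.npz 0 -27 105 top 67.1 ridge Y 0.6 Y [-13.5  11.4]
s.npz 0 -15 107 top 62.5 ridge Y -1.2 Y [-14.3   9.1]
s.npz 0 -3 106 top 58.5 ridge Y -1.6 Y [-14.7   9.3]
s.npz 0 9 107 top 54.2 ridge Y -2.2 Y [-15.6   7.9]
s.npz 0 21 109 top 48.5 ridge Y -1.9 Y [-16.3   7.6]
s.npz 0 33 96 top 43.6 ridge Y -2.9 Y [-16.3   6.6]
s.npz 0 45 73 top 39.3 ridge Y -3.4 Y [-13.7   4.3]
s.npz 0 57 46 top 27.3 ridge Y -5.4 Y [-13.3   1.9]
t.npz 0 -75 12 top 77.4 ridge Y 7.7 Y [-1.2 17.2]
t.npz 0 -63 32 top 78.5 ridge Y 8.2 Y [-5.3 16.9]
t.npz 0 -51 37 top 75.8 ridge Y 2.1 Y [-6.1 17.8]
t.npz 0 -39 40 top 72.7 ridge Y 5.0 Y [-15.7  17.5]
t.npz 0 -27 45 top 68.6 ridge Y 3.0 Y [-9.7 17.2]
t.npz 0 -15 44 top 64.0 ridge Y 3.4 Y [-10.1  16. ]
t.npz 0 -3 42 top 60.1 ridge Y 5.8 Y [-9.  16.1]
t.npz 0 9 46 top 56.6 ridge Y 2.7 Y [-10.1  14.7]
t.npz 0 21 45 top 51.1 ridge Y 2.4 Y [-11.3  14.2]
t.npz 0 33 49 top 
[... 168 characters left out ...]
ge Y -1.2 Y [-11.6   7.2]
fixed -0.08 -63 63 top 33.0 ridge Y 0.8 Y [-12.2   7.4]
fixed -0.08 -51 54 top 36.9 ridge Y -0.6 Y [-13.7  12.4]
fixed -0.08 -39 87 top 47.1 ridge Y 12.2 Y [-8.  17.4]
fixed -0.08 -27 110 top 46.2 ridge Y -2.0 Y [-15.8  17.2]
fixed -0.08 -15 96 top 36.8 ridge Y -0.2 Y [-14.8   9.5]
fixed -0.08 -3 96 top 37.0 ridge Y -2.1 Y [-14.8   9.8]
fixed -0.08 9 98 top 36.8 ridge Y -0.8 Y [-14.9  10.8]
fixed -0.08 21 98 top 36.7 ridge Y -0.8 Y [-14.9   9. ]
fixed -0.08 33 101 top 36.5 ridge Y -1.3 Y [-14.4   9.3]
fixed -0.08 45 97 top 36.1 ridge Y -1.8 Y [-14.6  10.1]
fixed -0.08 57 69 top 28.9 ridge Y -0.3 Y [-11.    6.6]
fixed -0.08 69 40 top 27.9 ridge Y -1.2 Y [-10.1   6.9]
```

View pics/b3.png

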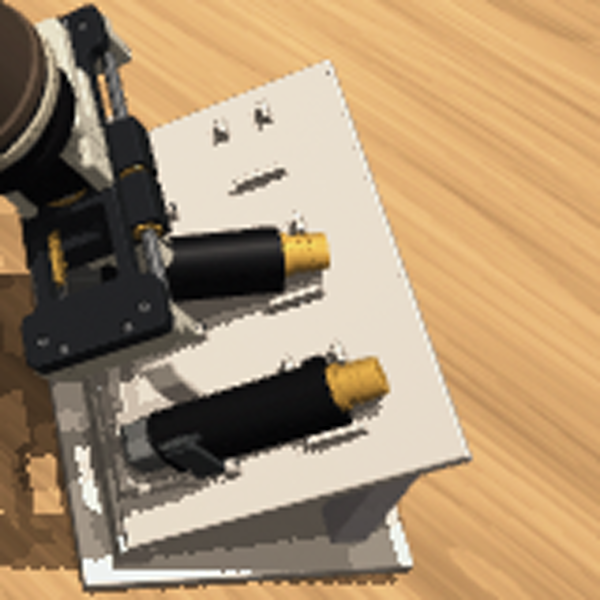

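```bash
python3 - <<'E'
from g import *
tcp=np.array([.6499,-.1088,.2322]);R0=R.from_rotvec([-2.589,.094,1.705]).as_matrix()
for f in('wA.npz','sA.npz','tA.npz'):
    p,d,K,o,Rm=load(f);P=cloud(d,K,o,Rm);T=(P-tcp)@R0*1000
    for lo in range(-75,20,8):
        k=(d>0)&(T[...,0]>=lo)&(T[...,0]<lo+8)&(abs(T[...,1])<50)&(abs(T[...,2])<30)
        if k.sum()>3:print(f,lo,k.sum(),'y',np.percentile(T[k][:,1],[2,50,98]).round(1),'z',np.percentile(T[k][:,2],[2,50,98]).round(1))
E
```

```text
wA.npz -75 62 y [-8.8 -4.9  9. ] z [-8.2  6.3 12.7]
wA.npz -67 179 y [-9.3  5.1  9.4] z [-8.  -6.8 11.8]
wA.npz -59 228 y [-11.  -5.  11.] z [-8.1 -7.3 -3.1]
wA.npz -51 222 y [-11.6   5.   11.6] z [-7.9 -7.3  3.2]
wA.npz -43 206 y [-12.1  -5.   12.1] z [-7.9 -7.3 -2.2]
wA.npz -35 39 y [-10.5   5.3   9.8] z [-7.9 -6.5 -5.6]
sA.npz -75 80 y [-25.6 -10.5  21.4] z [-9.2 -6.8 11.1]
sA.npz -67 79 y [-25.1  -8.7  19.5] z [-9.5 -6.4 11.9]
sA.npz -59 70 y [-24.2 -11.9  19.7] z [-9.1 -6.8 11.9]
sA.npz -51 67 y [-23.1   3.1  18.8] z [-9.5 -6.6 12.1]
sA.npz -43 38 y [-18.1   3.6  14.2] z [-8.5 -6.7  4.7]
sA.npz -35 10 y [-9.7  5.1  8.7] z [-9.  -6.1  3.2]
```

```bash
python3 - <<'E'
from press import *
s=state();R0=R.from_rotvec(s['ee_rot']).as_matrix();print(s['tcp_pos'],s['qvel'].round(3),s['grip_width'])
for n in('scene','top','wrist'):
    m=camera_model(n);p,d=capture(n);P=cloud(d,np.array(m['K']),np.array(m['origin']),R.from_rotvec(m['rotation']).as_matrix());T=(P-s['tcp_pos'])@R0*1000
    np.savez('f'+n[0]+'.npz',p=p,d=d,T=T)
    for lo in range(-90,12,6):
        k=(d>0)&(T[...,0]>=lo)&(T[...,0]<lo+6)&(abs(T[...,1])<60)&(abs(T[...,2])<40)
        if k.sum()>1:print(n,lo,k.sum(),'y',np.percentile(T[k][:,1],[2,98]).round(1),'z',np.percentile(T[k][:,2],[2,98]).round(1),'V',int(np.median(p[k].max(-1))))
t=cv2.imread('pics/none.png')
m=camera_model('scene');v=np.array(m['K'])@(R.from_rotvec(m['rotation']).as_matrix().T@(s['tcp_pos']-np.array(m['origin'])));u0,v0=(v[:2]/v[2]).astype(int);print('tcp px',u0,v0)
p=np.load('fs.npz')['p'][...,::-1].copy();cv2.circle(p,(u0,v0),2,(0,0,255),-1)
cv2.imwrite('pics/f.png',cv2.resize(p[max(v0-70,0):v0+70,max(u0-70,0):u0+70],(560,560),interpolation=cv2.INTER_CUBIC))
E
```

```text
[0.61   0.1439 0.2171] [-0.004  0.022  0.013  0.105  0.008 -0.073 -0.016] 0.0004395927147526096
scene -90 2 y [21.3 21.6] z [-10.9  -9.3] V 62
scene -84 2 y [20.2 20.7] z [-5.3 -1.5] V 85
scene -78 5 y [20.1 20.8] z [-3.9  0.2] V 80
scene -66 12 y [ 3.9 19.6] z [-11.3  -9.8] V 176
scene -60 12 y [ 1.3 19.2] z [-11.2  -8.2] V 199
scene -54 20 y [-4.5 19.3] z [-10.9  -5.2] V 132
scene -48 18 y [-9.4 15. ] z [-11.3  -9.1] V 201
scene -42 10 y [-4.7  8.8] z [-11.1  -8.9] V 163
top -78 4 y [-18.6  13.1] z [-11.6  -3. ] V 73
top -72 15 y [-18.6  15.7] z [-11.8  -3.6] V 96
top -66 19 y [-18.5  12.8] z [-10.8   5.2] V 139
top -60 18 y [-18.3  16.6] z [-11.3   4.4] V 161
top -54 20 y [-17.2  13.9] z [-11.6   4.6] V 182
top -48 13 y [-16.1  14.4] z [-10.9  -1.9] V 185
top -42 10 y [-8.1 11.8] z [-11.2  -7.2] V 176
wrist -90 2 y [-2.9  2. ] z [-4.2 -3.4] V 54
wrist -84 123 y [-3.   1.9] z [-2.  9.] V 17
wrist -78 170 y [-3.   1.9] z [-2.1  9.3] V 16
wrist -66 56 y [-3.   1.6] z [-10.    8.5] V 24
wrist -60 91 y [-4.   2.2] z [-11.3  -2.7] V 40
wrist -54 90 y [-4.5  3.1] z [-11.4  -9.1] V 59
wrist -48 95 y [-4.7  3.2] z [-11.4  -9.2] V 71
wrist -42 82 y [-4.9  3.3] z [-11.3  -9.2] V 83
wrist -36 60 y [-5.1  3.8] z [-11.2  -9.1] V 92
tcp px 310 239[ WARN:0@16.493] global loadsave.cpp:275 findDecoder imread_('pics/none.png'): can't open/read file: check file path/integrity
```

View pics/f.png

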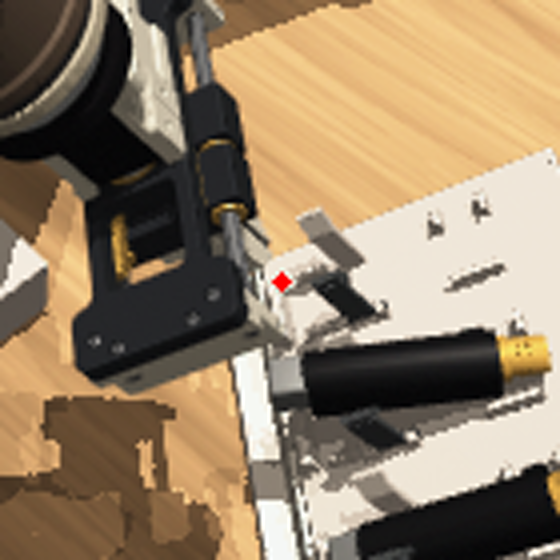

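The red dot (reported TCP, at (282,282) in the crop) floats beyond the real fingertips at about (268,262). The reported TCP is roughly 30 mm past the true tips. That explains the weak first grips and the press that came up short. I'll quantify the offset.

```bash
python3 - <<'E'
import numpy as np
for n in 'wst':
    z=np.load(f'f{n}.npz');T=z['T'];d=z['d']
    k=(d>0)&(abs(T[...,1])<25)&(T[...,2]>-14)&(T[...,2]<14)&(T[...,0]>-60)&(T[...,0]<30)
    print(n,np.sort(T[k][:,0])[-25:].round(1))
E
python3 - <<'E'
from press import *
s=state();R0=R.from_rotvec(s['ee_rot']).as_matrix()
p,Rm=tip(-.012,.001,.0,a=0);delta(p,Rm)
E
```

```text
w [-33.1 -33.1 -33.  -33.  -32.9 -32.9 -32.8 -32.8 -32.6 -32.6 -32.4 -32.4
 -32.4 -32.3 -32.3 -32.3 -32.2 -32.2 -31.9 -31.8 -31.8 -31.8 -31.6 -31.5
 -31.5]
s [-46.6 -46.  -45.9 -45.6 -45.3 -45.2 -45.2 -44.4 -44.3 -44.3 -43.7 -43.
 -42.9 -42.6 -42.5 -41.1 -40.6 -40.1 -38.9 -37.8 -37.5 -37.1 -36.7 -36.4
 -36.1]
t [-48.1 -46.9 -46.8 -46.8 -46.5 -46.1 -45.9 -45.9 -45.7 -44.4 -44.4 -44.4
 -43.3 -42.9 -41.5 -40.7 -40.3 -40.1 -40.  -39.6 -39.5 -39.2 -37.3 -36.5
 -35.5]
shift cm [15.61  0.01 -0.05] turn deg [-0.   0.   0.1]
```

Request:
apply_moves --rows '[[0,[4.5,0,0],[0,0,0]],[0,[9,0,0],[0,0,0]],[0,[11,0,0],[0,0,0]],[0,[12,0,0],[0,0,0]],[0,[12.6,0,0],[0,0,0]],[0,[13.2,0,0],[0,0,0]],[0,[13.7,0,0],[0,0,0]],[0,[14.2,0,0],[0,0,0]],[0,[14.5,0,0],[0,0,0]],[0,[14.7,0,0],[0,0,0]]]'

```text
t: 22.65
tcp_pos: [0.5457, 0.2013, 0.0941]
ee_rot: [0.785, 2.066, -0.406]
wrist_force: [8.2, -4.4, 14.7]
grip_width: 0.0004
```

```bash
python3 - <<'E'
from press import *
s=state();delta(*tip(-.012,.001,.004,a=0));print('f',np.array(s['wrist_force'])@np.c_[xt,yt,zt],s['joint_positions'].round(2))
E
```

```text
shift cm [ 0.73 -0.21 -0.04] turn deg [-0.   0.1 -0.2]
f [ 1.0434 -2.1794 17.2563] [ 0.44  1.05 -1.17  1.41  0.35  1.39  0.2 ]
```

Request:
apply_moves --rows '[[0,[0.15,0,0],[0,0,0]],[0,[0.3,0,0],[0,0,0]],[0,[0.45,0,0],[0,0,0]],[0,[0.6,0,0],[0,0,0]],[0,[0.75,0,0],[0,0,0]],[0,[0.85,0,0],[0,0,0]],[0,[0.95,0,0],[0,0,0]],[0,[0.95,0,0],[0,0,0]],[0,[0.95,0,0],[0,0,0]],[0,[0.95,0,0],[0,0,0]]]'

```text
t: 23.9
tcp_pos: [0.5481, 0.2087, 0.0918]
ee_rot: [0.799, 2.056, -0.397]
wrist_force: [21.5, -1.0, 33.7]
grip_width: 0.0002
```

```bash
python3 - <<'E'
from prof import *
s=state();delta(*tip(-.012,.001,.004,a=0));print('f',np.array(s['wrist_force'])@np.c_[xt,yt,zt],s['joint_positions'].round(2))
chk(names=('scene','top'),up=0);prof(0,'s','s.npz');prof(0,'t','t.npz')
E
```

```text
shift cm [ 0.34 -0.93  0.08] turn deg [ 0.1  0.2 -1.1]
f [  5.5622 -13.4909  37.2491] [ 0.43  1.05 -1.17  1.42  0.35  1.37  0.19]
scene brass 88 [[45.8, 55.1, 63.1], [-15.5, -8.7, 0.7], [18.8, 26.3, 29.8]]
   -70 17 [[-67.1, -63.1, -53.3], [-13.6, -11.2, -6.2], [36.5, 39.4, 41.5]]
   -48 12 [[-47.0, -39.9, -35.4], [-13.4, -12.1, -9.1], [37.8, 40.1, 41.3]]
   -25 35 [[-15.0, -4.7, -0.5], [-18.0, -15.3, -5.4], [6.2, 29.6, 40.2]]
   0 170 [[0.7, 12.7, 24.1], [-18.4, -12.4, 3.5], [11.5, 36.5, 41.3]]
top brass 46 [[46.0, 56.7, 63.5], [-9.9, -0.2, 6.2], [12.6, 26.9, 32.9]]
   -70 7 [[-66.7, -57.5, -54.4], [11.9, 16.9, 19.5], [6.9, 21.7, 36.2]]
   -48 8 [[-44.1, -31.2, -27.2], [6.3, 10.1, 13.2], [30.4, 35.8, 40.0]]
   -25 45 [[-24.0, -11.8, -0.3], [2.2, 11.2, 15.5], [14.2, 32.3, 41.5]]
   0 73 [[0.9, 12.9, 24.5], [-8.5, 6.9, 15.3], [14.1, 34.5, 41.2]]
s 0 -75 9 top 41.1 ridge Y -9.4 Y [-13.4  -5.8]
s 0 -63 30 top 46.8 ridge Y -7.0 Y [-14.   -2.8]
s 0 -51 24 top 45.0 ridge Y -8.4 Y [-13.3  -6.1]
s 0 -39 10 top 44.3 ridge Y -9.8 Y [-12.8  -8. ]
s 0 -15 17 top 35.2 ridge Y -15.6 Y [-17.9 -14.2]
s 0 -3 78 top 52.2 ridge Y -13.3 Y [-17.5   3.5]
s 0 9 78 top 40.9 ridge Y -5.5 Y [-17.4   5. ]
s 0 21 76 top 39.5 ridge Y -6.9 Y [-17.6  16.2]
s 0 33 84 top 38.1 ridge Y -6.1 Y [-17.6  14.2]
s 0 45 58 top 29.9 ridge Y -6.8 Y [-15.5   1.2]
s 0 57 38 top 28.1 ridge Y -7.1 Y [-15.7   0.1]
t 0 -51 8 top 46.3 ridge Y 7.4 Y [ 3.8 12.5]
t 0 -39 11 top 39.8 ridge Y 8.2 Y [ 6.6 16.6]
t 0 -27 21 top 52.5 ridge Y 9.5 Y [ 6.  17.5]
t 0 -15 38 top 69.8 ridge Y 10.8 Y [-9.3 16.4]
t 0 -3 74 top 71.2 ridge Y -3.5 Y [-15.6  14.7]
t 0 9 44 top 42.4 ridge Y -3.6 Y [-13.7  13.9]
t 0 21 39 top 40.9 ridge Y -4.6 Y [-13.2  15.5]
t 0 33 47 top 39.4 ridge Y -3.4 Y [-15.2  14.5]
t 0 45 26 top 33.3 ridge Y 0.5 Y [-13.3   6.1]
t 0 57 22 top 32.4 ridge Y -3.3 Y [-12.9   4.7]
```

cart_1 has slid about 10 mm down-slope, with its brass tip at x≈66 where the fixed one reaches about 76. It is riding on the stop, so pressing can't seat it. I'll back off, regrasp at mid-body with the corrected tool length, and shift it up-slope.

Request:
apply_moves --rows '[[0,[-0.5,0,0],[0,0,0]],[0,[-2,0,0],[0,0,0]],[4,[-5,0,0],[0,0,0]],[5.5,[-8,0,0],[0,0,0]],[5.5,[-11,0,0],[0,0,0]],[5.5,[-11,0,0],[0,0,0]],[5.5,[-11,0,0],[0,0,0]],[5.5,[-11,0,0],[0,0,0]],[5.5,[-11,0,0],[0,0,0]],[5.5,[-11,0,0],[0,0,0]]]'

```text
t: 25.25
tcp_pos: [0.5868, 0.1624, 0.1745]
ee_rot: [0.781, 2.069, -0.409]
wrist_force: [0.8, 0.1, -0.8]
grip_width: 0.0549
```

```bash
sed -i 's/tip=.019/tip=.051/' g.py; python3 - <<'E'
from prof import *
s=state();print(s['joint_positions'].round(2),s['qvel'].round(2))
chk(names=('scene','top'),up=0);prof(0,'s','s.npz');prof(0,'t','t.npz')
E
```

```text
[ 0.43  1.01 -1.17  1.21  0.31  1.6   0.25] [ 0. -0. -0. -0. -0.  0. -0.]
scene brass 90 [[45.8, 54.8, 62.6], [-13.3, -7.2, 3.3], [22.3, 31.8, 35.0]]
   -70 66 [[-68.5, -60.2, -52.8], [-21.4, -11.3, -2.7], [6.8, 30.4, 41.5]]
   -48 78 [[-46.4, -32.5, -25.7], [-26.6, -13.1, 11.4], [11.0, 36.6, 41.3]]
   -25 125 [[-24.2, -14.4, -0.6], [-24.8, -13.3, 9.0], [8.9, 34.0, 41.7]]
   0 131 [[1.0, 14.0, 24.5], [-16.2, -13.6, 6.2], [9.3, 35.3, 41.9]]
top brass 41 [[46.9, 57.0, 63.1], [-7.8, 0.4, 7.9], [19.4, 31.9, 37.2]]
   -70 19 [[-68.5, -60.8, -53.4], [-2.7, 17.3, 21.2], [8.2, 24.3, 41.7]]
   -48 18 [[-46.4, -31.4, -25.4], [-19.8, -9.5, 14.1], [22.1, 38.8, 41.5]]
   -25 42 [[-24.0, -12.8, -1.7], [-19.7, 13.6, 16.0], [15.0, 34.4, 41.7]]
   0 47 [[1.8, 14.8, 24.6], [-4.8, 12.4, 20.8], [13.5, 32.6, 41.9]]
s 0 -75 45 top 43.6 ridge Y -3.1 Y [-10.4   1.3]
s 0 -63 54 top 47.8 ridge Y -3.8 Y [-12.9  -1.1]
s 0 -51 45 top 47.3 ridge Y -3.7 Y [-13.7  -0.3]
s 0 -39 93 top 47.6 ridge Y 3.7 Y [-13.   17.5]
s 0 -27 98 top 46.5 ridge Y 0.1 Y [-15.2  17.4]
s 0 -15 84 top 45.8 ridge Y -2.0 Y [-15.3   6.9]
s 
[... 153 characters left out ...]
p 42.3 ridge Y -3.8 Y [-16.7   7.4]
s 0 45 60 top 35.1 ridge Y -5.0 Y [-13.7   4.1]
s 0 57 39 top 34.6 ridge Y -5.6 Y [-13.1   3.3]
t 0 -75 25 top 46.1 ridge Y 7.6 Y [-5.1 15.6]
t 0 -63 27 top 49.6 ridge Y 4.0 Y [-7.9 17.4]
t 0 -51 28 top 49.1 ridge Y 0.4 Y [-12.2  15.7]
t 0 -39 38 top 49.7 ridge Y -0.7 Y [-16.   14.3]
t 0 -27 40 top 48.9 ridge Y -0.6 Y [-15.3  17. ]
t 0 -15 36 top 48.2 ridge Y 3.5 Y [-8.9 15.5]
t 0 -3 44 top 47.0 ridge Y -1.0 Y [-11.1  15.3]
t 0 9 34 top 45.8 ridge Y 1.1 Y [-10.5  14.6]
t 0 21 41 top 45.4 ridge Y -0.0 Y [-11.4  16. ]
t 0 33 50 top 46.5 ridge Y -2.7 Y [-11.3  14.8]
t 0 45 23 top 37.4 ridge Y -1.4 Y [-10.3   7.7]
t 0 57 23 top 36.3 ridge Y 0.1 Y [-10.7   6.7]
```

```bash
python3 - <<'E'
from prof import *
from ik import ik,show
s=state();A=berth(0,25,-1,dx=.0,h=.085);B=berth(0,25,-1,dx=.0,h=.031)
path([A,B],s,per=8.5,perp=.03);show('',ik(*B,1,q0=s['joint_positions']))
E
```

```text
([2.4, 0.0, 0.3], [-0.0, -8.3, 0.0])
([4.7, 0.1, 0.6], [-0.0, -16.7, 0.1])
([7.1, 0.1, 0.9], [-0.0, -25.0, 0.1])
([9.8, 0.1, 0.9], [-0.0, -25.0, 0.1])
([12.5, 0.1, 0.9], [-0.0, -25.0, 0.1])
 err mm,deg 0.0 0.0 margin 0.74 [ 0.01  0.61 -0.53  1.71  0.16  0.97  0.3 ]
```

Request:
apply_moves --rows '[[5.5,[2.4,0,0.3],[0,-8.3,0]],[5.5,[4.7,0.1,0.6],[0,-16.7,0.1]],[5.5,[7.1,0.1,0.9],[0,-25,0.1]],[5.5,[7.1,0.1,0.9],[0,-25,0.1]],[5.5,[8.5,0.1,0.9],[0,-25,0.1]],[5.5,[10,0.1,0.9],[0,-25,0.1]],[5.5,[11.3,0.1,0.9],[0,-25,0.1]],[5.5,[12.5,0.1,0.9],[0,-25,0.1]],[5.5,[12.5,0.1,0.9],[0,-25,0.1]],[5.5,[12.5,0.1,0.9],[0,-25,0.1]]]' --newtons 30

```text
t: 26.6
tcp_pos: [0.5397, 0.2056, 0.0674]
ee_rot: [0.629, 1.66, -0.527]
wrist_force: [0.3, -0.2, 0.8]
grip_width: 0.0552
```

Request:
apply_moves --rows '[[1,[0,0,0],[0,0,0]],[1,[0,0,0],[0,0,0]],[1,[0,0,0],[0,0,0]],[1,[0,0,0],[0,0,0]],[1,[0,0,0],[0,0,0]],[1,[0,0,0],[0,0,0]],[1,[0,0,0],[0,0,0]],[1,[0,0,0],[0,0,0]],[1,[0,0,0],[0,0,0]],[1,[0,0,0],[0,0,0]]]' --newtons 30

```text
t: 27.85
tcp_pos: [0.5394, 0.2053, 0.0672]
ee_rot: [0.628, 1.66, -0.528]
wrist_force: [0.4, -3.8, 5.9]
grip_width: 0.0295
```

```bash
python3 - <<'E'
from prof import *
s=state();delta(*berth(0,25,-1,dx=.0,h=.031));print('f',np.array(s['wrist_force'])@np.c_[xt,yt,zt],s['grip_width'])
R0=R.from_rotvec(s['ee_rot']).as_matrix();print('1cm xt',R0.T@xt,'1cm -zt',R0.T@-zt)
E
```

```text
shift cm [ 0.01  0.   -0.03] turn deg [-0.  0.  0.]
f [1.1065 2.5636 6.471 ] 0.0294895280035421
1cm xt [-0.4229 -0.0005 -0.9062] 1cm -zt [ 0.9062  0.0002 -0.4229]
```

Request:
apply_moves --rows '[[1,[-0.2,0,-0.2],[0,0,0]],[1,[-0.35,0,-0.5],[0,0,0]],[1,[-0.5,0,-0.8],[0,0,0]],[1,[-0.55,0,-1],[0,0,0]],[1,[-0.5,0,-1],[0,0,0]],[1,[-0.4,0,-1],[0,0,0]],[1,[-0.25,0,-1.1],[0,0,0]],[1,[-0.1,0,-1.2],[0,0,0]],[1,[0.1,0,-1.25],[0,0,0]],[1,[0.2,0,-1.3],[0,0,0]]]' --newtons 40

```text
t: 29.1
tcp_pos: [0.5303, 0.2143, 0.0677]
ee_rot: [0.629, 1.659, -0.527]
wrist_force: [1.0, -4.1, 1.9]
grip_width: 0.0285
```

```bash
python3 - <<'E'
from prof import *
s=state();delta(*berth(0,25,-1,dx=.011,h=.024));print('f',np.array(s['wrist_force'])@np.c_[xt,yt,zt],s['grip_width'])
chk(up=0);prof(0,'s','s.npz');prof(0,'t','t.npz')
E
```

```text
shift cm [ 0.   -0.06 -0.06] turn deg [-0.   0.1 -0. ]
f [-1.7834  2.4325  3.5278] 0.028545702088525936
scene brass 56 [[63.1, 69.4, 73.5], [-14.0, -8.0, 2.0], [15.1, 25.3, 29.3]]
   -70 111 [[-69.2, -60.7, -52.9], [-21.2, -8.3, 7.9], [7.1, 31.6, 35.5]]
   -48 136 [[-46.8, -34.2, -25.4], [-23.9, -7.3, 9.7], [8.7, 35.2, 40.3]]
   -25 71 [[-24.9, -22.6, -17.2], [-23.1, -11.8, 8.3], [7.8, 33.9, 39.4]]
   0 0 
top brass 60 [[49.4, 62.4, 73.2], [-9.6, 0.6, 7.7], [15.1, 26.4, 32.5]]
   -70 0 
   -48 0 
   -25 0 
   0 0 
s 0 -75 40 top 35.5 ridge Y -1.0 Y [-11.3   7.9]
s 0 -63 54 top 35.6 ridge Y -0.1 Y [-11.8   8.2]
s 0 -51 56 top 39.9 ridge Y -2.2 Y [-14.4  12. ]
s 0 -39 77 top 46.9 ridge Y 17.3 Y [-8.3 17.7]
s 0 -27 74 top 43.3 ridge Y 5.6 Y [-15.9  17.5]
s 0 -3 11 top 99.3 ridge Y 14.9 Y [ 3.1 15.5]
s 0 9 56 top 98.4 ridge Y 3.7 Y [-13.6  13.7]
s 0 45 8 top 99.5 ridge Y -13.7 Y [-14.1  -9.2]
s 0 57 32 top 99.2 ridge Y -16.2 Y [-15.7   1.5]
s 0 69 31 top 29.3 ridge Y -6.0 Y [-13.9   2.3]
t 0 45 31 top 37.8 ridge Y -3.1 Y [-11.7  10.2]
t 0 57 28 top 65.8 ridge Y -17.1 Y [-17.1   9.3]
t 0 69 24 top 78.8 ridge Y -5.6 Y [-17.   10.4]
```

Request:
apply_moves --rows '[[5,[0,0,0],[0,0,0]],[5,[0,0,0],[0,0,0]],[5,[0,0,0],[0,0,0]],[5,[0,0,0],[0,0,0]],[5,[-3,0,0],[0,0,0]],[0,[-7,0,0],[0,0,0]],[0,[-9,0,0],[0,0,0]],[0,[-9,0,0],[0,0,0]],[0,[-9,0,0],[0,0,0]],[0,[-9,0,0],[0,0,0]]]' --newtons 30

```text
t: 30.45
tcp_pos: [0.5405, 0.2036, 0.1549]
ee_rot: [0.627, 1.662, -0.528]
wrist_force: [-1.1, -0.1, -0.0]
grip_width: 0.0045
```

```bash
python3 - <<'E'
from prof import *
chk(up=0);prof(0,'s','s.npz');prof(0,'t','t.npz')
s=state();path([tip(-.012,0,.055-.032,a=5),tip(-.012,0,.034-.032,a=5)],s,per=8.5,perp=.02)
E
```

```text
scene brass 0 
   -70 113 [[-69.2, -60.9, -52.6], [-21.8, -8.6, 8.4], [7.1, 27.9, 35.7]]
   -48 129 [[-47.5, -34.3, -25.2], [-22.7, -12.2, 10.1], [7.3, 32.8, 40.2]]
   -25 174 [[-24.6, -15.4, -1.4], [-21.1, -9.9, 8.1], [6.8, 31.3, 36.9]]
   0 7 [[0.8, 9.1, 14.2], [-16.8, -16.0, -14.7], [5.2, 6.5, 8.6]]
top brass 59 [[45.6, 57.4, 68.7], [-8.4, 0.6, 9.2], [14.0, 25.6, 31.5]]
   -70 0 
   -48 0 
   -25 0 
   0 0 
s 0 -75 58 top 31.7 ridge Y 0.2 Y [-11.4   9.7]
s 0 -63 61 top 36.7 ridge Y -1.0 Y [-13.8   8.6]
s 0 -51 46 top 37.0 ridge Y 1.4 Y [-15.   11.2]
s 0 -39 75 top 54.3 ridge Y -17.7 Y [-17.6  17.7]
s 0 -27 97 top 49.4 ridge Y -8.6 Y [-16.   17.4]
s 0 -15 66 top 36.0 ridge Y -1.1 Y [-15.3   9.8]
s 0 -3 8 top 36.6 ridge Y -0.7 Y [-4.6  6.8]
t 0 33 28 top 36.4 ridge Y 1.4 Y [-13.7  14. ]
t 0 45 30 top 31.9 ridge Y 2.8 Y [-8.7 10.3]
t 0 57 34 top 29.6 ridge Y -1.2 Y [-8.9  7.7]
([1.6, 0.0, 0.7], [-0.0, 6.7, 0.0])
([3.2, 0.0, 1.4], [-0.0, 13.3, 0.1])
([4.8, 0.0, 2.1], [-0.0, 20.0, 0.1])
([5.8, 0.0, 1.6], [-0.0, 20.0, 0.1])
([6.7, 0.0, 1.2], [-0.0, 20.0, 0.1])
```

Request:
apply_moves --rows '[[0,[1.6,0,0.7],[0,6.7,0]],[0,[3.2,0,1.4],[0,13.3,0.1]],[0,[4.8,0,2.1],[0,20,0.1]],[0,[5.4,0,1.8],[0,20,0.1]],[0,[6,0,1.5],[0,20,0.1]],[0,[6.4,0,1.3],[0,20,0.1]],[0,[6.7,0,1.2],[0,20,0.1]],[0,[6.9,0,1.1],[0,20,0.1]],[0,[6.9,0,1.1],[0,20,0.1]],[0,[6.9,0,1.1],[0,20,0.1]]]'

```text
t: 31.8
tcp_pos: [0.5406, 0.205, 0.0873]
ee_rot: [0.753, 1.985, -0.432]
wrist_force: [-1.0, -1.0, 5.9]
grip_width: 0.0006
```

Request:
apply_moves --rows '[[0,[0.1,0,0],[0,0,0]],[0,[0.1,0,0],[0,0,0]],[0,[-1,0,0],[0,0,0]],[2,[-5,0,0],[0,0,0]],[4,[-10,0,0],[0,0,0]],[5.5,[-15,0,0],[0,0,0]],[5.5,[-17,0,-2],[0,-8,0]],[5.5,[-17,0,-4],[0,-18,0]],[5.5,[-17,0,-6],[0,-28,0]],[5.5,[-17,0,-6],[0,-28,0]]]'

```text
t: 33.05
tcp_pos: [0.5611, 0.1882, 0.2677]
ee_rot: [0.572, 1.523, -0.548]
wrist_force: [-0.3, -0.3, 0.4]
grip_width: 0.0549
```

```bash
python3 - <<'E'
from prof import *
chk(up=0);prof(0,'s','s.npz')
p,d,K,o,Rm=load('s.npz');P=cloud(d,K,o,Rm);D=P-O;X=D@xt*1000;Y=D@yt*1000;H=D@zt*1000
for y0 in(-80,0,80):
    for h in(30,36,42,48,54):
        k=(d>0)&(X>-40)&(X<-20)&(H>h)&(H<h+6);a=k&(Y-y0<-14.5)&(Y-y0>-40);b=k&(Y-y0>14.5)&(Y-y0<40)
        print(y0,h,'jaw',a.sum(),(Y[a]-y0).max().round(1) if a.any() else '',np.median(Y[a]-y0).round(1) if a.any() else '','fix',np.median(Y[b]-y0).round(1) if b.any() else '')
from ik import ik,show,pose_gp
s=state();print(s['joint_positions'].round(2),s['tcp_pos'])
# cart2 grasp: origin .5135,-.2935 heading -91
c=np.array([.5135,-.2935,0]);xc=u(-91.);yc=u(-1.)
for sg in(1,-1):
  for a in(0,20,30):
    r=np.radians(a);Rm=tool(-Z*np.cos(r)-xc*np.sin(r),sg*yc);B=pose_gp(c+xc*.004+Z*.025,Rm)
    show(('pick2',sg,a),ik(*B));show('  berth b',ik(*berth(.08,a,sg)))
E
```

```text
scene brass 114 [[45.9, 57.4, 68.9], [-12.9, -5.8, 3.4], [15.4, 25.5, 29.5]]
   -70 112 [[-69.4, -61.3, -52.7], [-21.8, -9.1, 8.6], [6.4, 28.1, 34.3]]
   -48 131 [[-47.3, -34.1, -25.3], [-22.9, -9.9, 9.8], [8.3, 32.6, 39.6]]
   -25 201 [[-24.2, -13.7, -1.2], [-21.6, -11.3, 8.1], [6.5, 31.2, 36.7]]
   0 192 [[0.6, 12.4, 24.5], [-16.3, -10.7, 6.5], [6.1, 30.8, 36.4]]
top brass 0 
   -70 0 
   -48 0 
   -25 0 
   0 0 
s 0 -75 57 top 31.1 ridge Y 0.2 Y [-10.9   8.7]
s 0 -63 57 top 36.4 ridge Y -0.2 Y [-13.9   8.5]
s 0 -51 49 top 36.8 ridge Y -1.8 Y [-14.8   9.6]
s 0 -39 73 top 50.8 ridge Y 0.1 Y [-10.3  17.7]
s 0 -27 96 top 47.7 ridge Y 0.6 Y [-15.5  17.5]
s 0 -15 80 top 36.7 ridge Y -2.1 Y [-15.3   7.9]
s 0 -3 83 top 36.3 ridge Y -2.3 Y [-15.5   8.3]
s 0 9 82 top 36.5 ridge Y -2.6 Y [-16.3   7. ]
s 0 21 82 top 36.2 ridge Y -3.1 Y [-16.6   7.3]
s 0 33 100 top 35.7 ridge Y -4.2 Y [-16.4   9.1]
s 0 45 69 top 29.7 ridge Y -2.4 Y [-14.    5.8]
s 0 57 61 top 28.7 ridge Y -3.3 Y [-13.1   4.6]
-80 30 jaw 7 -19.4 -21.6 fix 16.6
-80 36 jaw 13 -18.1 -21.8 fix 17.0
-80 42 jaw 14 -16.8 -21.4 fix 17.
[... 834 characters left out ...]
, 1, 30) err mm,deg 0.0 0.0 margin 0.67 [ 1.03  0.91 -0.6   1.54  0.02  1.07  0.53]
  berth b err mm,deg 0.0 0.0 margin 0.53 [-0.9   0.52  0.79  2.01 -0.56  0.89 -2.08]
('pick2', -1, 0) err mm,deg 0.0 0.0 margin 0.61 [-0.01  0.73  0.67  1.89 -0.65  0.75 -2.13]
  berth b err mm,deg 0.0 0.0 margin 0.64 [ 0.3   0.75 -0.63  1.67 -0.09  1.18  0.63]
('pick2', -1, 20) err mm,deg 0.0 0.0 margin 0.65 [ 0.38  0.77  0.34  1.7  -0.61  1.02 -2.09]
  berth b err mm,deg 0.0 0.0 margin 0.7 [ 0.16  0.56 -0.57  1.84  0.07  0.94  0.45]
('pick2', -1, 30) err mm,deg 0.0 0.0 margin 0.66 [ 0.54  0.83  0.21  1.6  -0.6   1.17 -2.08]
  berth b err mm,deg 0.0 0.0 margin 0.64 [ 0.05  0.48 -0.52  1.93  0.21  0.84  0.28]
```

cart_1 now has the same height profile as the fixed cartridge (36.5 mm), and its jaw is where the others are, so it's home. Next is cart_2.

```bash
cat > p2.py <<'E'
from prof import *
c2=np.array([.5135,-.2935,0]);xc=u(-91.);yc=u(-1.)
def pick2(a=20,up=0,x=.004,h=.025):
    r=np.radians(a);Rm=tool(-Z*np.cos(r)-xc*np.sin(r),yc);return pose_gp(c2+xc*x+Z*(h+up),Rm)
E
python3 - <<'E'
from p2 import *
A=pick2(up=.12);s=state();print(s['qvel'].round(2));path([A],s,per=8,perp=.05)
E
```

```text
[ 0.03  0.05  0.04 -0.02  0.    0.    0.  ]
([1.6, -3.8, 2.7], [4.9, 1.7, 0.9])
([3.2, -7.6, 5.5], [9.8, 3.4, 1.9])
([4.7, -11.4, 8.2], [14.7, 5.1, 2.8])
([6.3, -15.3, 10.9], [19.6, 6.8, 3.7])
([7.9, -19.1, 13.7], [24.5, 8.5, 4.7])
([9.5, -22.9, 16.4], [29.4, 10.2, 5.6])
([11.1, -26.7, 19.1], [34.2, 11.8, 6.5])
([12.6, -30.5, 21.9], [39.1, 13.5, 7.5])
([14.2, -34.3, 24.6], [44.0, 15.2, 8.4])
([15.8, -38.1, 27.3], [48.9, 16.9, 9.3])
```

Request:
apply_moves --rows '[[5.5,[1.6,-3.8,2.7],[4.9,1.7,0.9]],[5.5,[3.2,-7.6,5.5],[9.8,3.4,1.9]],[5.5,[4.7,-11.4,8.2],[14.7,5.1,2.8]],[5.5,[6.3,-15.3,10.9],[19.6,6.8,3.7]],[5.5,[7.9,-19.1,13.7],[24.5,8.5,4.7]],[5.5,[9.5,-22.9,16.4],[29.4,10.2,5.6]],[5.5,[11.1,-26.7,19.1],[34.2,11.8,6.5]],[5.5,[12.6,-30.5,21.9],[39.1,13.5,7.5]],[5.5,[15.8,-38.1,27.3],[48.9,16.9,9.3]],[5.5,[15.8,-38.1,27.3],[48.9,16.9,9.3]]]'

```text
t: 34.4
tcp_pos: [0.5101, -0.2869, 0.0919]
ee_rot: [1.487, 1.449, -1.047]
wrist_force: [0.9, 1.2, 0.4]
grip_width: 0.0548
```

Request:
apply_moves --rows '[[5.5,[0,0,0],[0,0,0]],[5.5,[0,0,0],[0,0,0]],[5.5,[0,0,0],[0,0,0]],[5.5,[0,0,0],[0,0,0]],[5.5,[0,0,0],[0,0,0]],[5.5,[0,0,0],[0,0,0]],[5.5,[0,0,0],[0,0,0]],[5.5,[0,0,0],[0,0,0]],[5.5,[0,0,0],[0,0,0]],[5.5,[0,0,0],[0,0,0]]]'

```text
t: 35.65
tcp_pos: [0.5129, -0.2797, 0.0955]
ee_rot: [1.477, 1.452, -1.037]
wrist_force: [0.2, 0.7, -0.6]
grip_width: 0.0551
```

```bash
python3 - <<'E'
from p2 import *
s=state();print(s['joint_positions'].round(2),s['qvel'].round(2));delta(*pick2(up=.12));delta(*pick2())
for n in('wrist','scene'):
    m=camera_model(n);p,d=capture(n);P=cloud(d,np.array(m['K']),np.array(m['origin']),R.from_rotvec(m['rotation']).as_matrix())
    D=P-c2;X=D@xc*1000;Y=D@yc*1000;H=P[...,2]*1000
    for lo in range(-78,84,18):
        k=(d>0)&(abs(Y)<30)&(X>lo)&(X<lo+18)&(H>9)&(H<45)
        if k.sum()>8:print(n,lo,k.sum(),'Y',np.percentile(Y[k],[3,97]).round(1),'ridge',np.mean(Y[k&(H>np.percentile(H[k],96)-3)]).round(1),'top',np.percentile(H[k],97).round(1),'X',np.percentile(X[k],[1,99]).round(0))
E
```

```text
[ 1.17  0.81 -0.97  1.55  0.33  1.2   0.18] [-0.  0.  0.  0.  0. -0.  0.]
shift cm [-0.16  0.08 -0.02] turn deg [-0.1 -0.   0.1]
shift cm [11.12  0.11  4.09] turn deg [-0.1 -0.   0.1]
wrist -78 271 Y [-9.9 10. ] ridge 0.0 top 31.6 X [-69. -60.]
wrist -60 614 Y [-11.5  11.6] ridge -0.0 top 36.6 X [-60. -42.]
wrist -42 726 Y [-12.3  12.7] ridge -0.3 top 37.0 X [-42. -24.]
wrist -24 772 Y [-13.1  12.3] ridge -0.2 top 37.1 X [-24.  -6.]
wrist -6 766 Y [-13.1  12.3] ridge -0.4 top 36.9 X [-5. 12.]
wrist 12 48 Y [-13.5  13.2] ridge 0.6 top 36.1 X [12. 14.]
wrist 30 510 Y [-12.8  20.3] ridge -0.8 top 37.0 X [38. 48.]
wrist 48 433 Y [-11.9  10.6] ridge -1.0 top 36.4 X [48. 62.]
scene -78 54 Y [-8.4 12.5] ridge 2.9 top 30.8 X [-72. -61.]
scene -60 61 Y [-7.2 14.8] ridge 1.4 top 35.2 X [-60. -43.]
scene -42 56 Y [-8.4 15.2] ridge 1.4 top 36.1 X [-41. -25.]
scene -24 55 Y [-6.6 14.8] ridge 1.6 top 35.9 X [-24.  -6.]
scene -6 51 Y [-8.9 15.3] ridge 1.8 top 35.6 X [-6. 11.]
scene 12 56 Y [-8.3 14.6] ridge 1.3 top 35.2 X [13. 30.]
scene 30 57 Y [-8.4 23.1] ridge 0.2 top 37.0 X [31. 47.]
scene 48 23 Y [-4.6 10.8] ridge -0.1 top 32.4 X [49. 66.]
scene 66 13 Y [-5.4  9.6] ridge 1.1 top 26.5 X [67. 74.]
```

Request:
apply_moves --rows '[[5.5,[2.5,0.1,1],[0,0,0]],[5.5,[5,0.1,2],[0,0,0]],[5.5,[7.5,0.1,3],[0,0,0]],[5.5,[9.5,0.1,3.5],[0,0,0]],[5.5,[10.6,0.1,3.9],[0,0,0]],[5.5,[11.1,0.1,4.1],[0,0,0]],[5.5,[11.1,0.1,4.1],[0,0,0]],[4.5,[11.1,0.1,4.1],[0,0,0]],[1,[11.1,0.1,4.1],[0,0,0]],[1,[11.1,0.1,4.1],[0,0,0]]]' --newtons 50

```text
t: 37.0
tcp_pos: [0.5138, -0.2804, -0.0224]
ee_rot: [1.477, 1.452, -1.037]
wrist_force: [0.3, -0.2, 0.3]
grip_width: 0.0296
```

Request:
apply_moves --rows '[[1,[0,0,0],[0,0,0]],[1,[0,0,0],[0,0,0]],[1,[0,0,0],[0,0,0]],[1,[0,0,0],[0,0,0]],[1,[-0.9,0,-0.3],[0,0,0]],[1,[-3.5,0,-1.3],[0,0,0]],[1,[-7.5,0,-2.7],[0,0,0]],[1,[-12,0,-4.4],[0,0,0]],[1,[-16,0,-5.8],[0,0,0]],[1,[-16,0,-5.8],[0,0,0]]]' --newtons 50

```text
t: 38.25
tcp_pos: [0.516, -0.2806, 0.1511]
ee_rot: [1.477, 1.447, -1.034]
wrist_force: [-0.6, 0.1, -2.2]
grip_width: 0.0275
```

```bash
python3 - <<'E'
from p2 import *
s=state();print(s['joint_positions'].round(2),s['qvel'].round(2));delta(*pick2(up=.17))
T=berth(.08,20,1,dx=.005,h=.025,up=.10);T=(T[0]+[0,-.02,.04],T[1]);path([T],s,per=9.5)
E
```

```text
[ 1.18  0.76 -1.    1.5   0.29  1.29  0.18] [-0.01  0.05  0.05  0.06  0.03 -0.04 -0.  ]
shift cm [ 0.4  -0.23  0.09] turn deg [-0.   0.1 -0.2]
([0.7, -0.0, -2.6], [9.4, -1.3, 0.4])
([1.3, -0.0, -5.2], [18.8, -2.6, 0.8])
([2.0, -0.1, -7.9], [28.2, -3.9, 1.2])
([2.7, -0.1, -10.5], [37.6, -5.3, 1.6])
([3.3, -0.1, -13.1], [47.0, -6.6, 2.0])
([4.0, -0.1, -15.7], [56.3, -7.9, 2.4])
([4.7, -0.1, -18.3], [65.7, -9.2, 2.7])
([5.3, -0.1, -20.9], [75.1, -10.5, 3.1])
([6.0, -0.2, -23.6], [84.5, -11.8, 3.5])
([6.6, -0.2, -26.2], [93.9, -13.1, 3.9])
([7.3, -0.2, -28.8], [103.3, -14.4, 4.3])
([8.0, -0.2, -31.4], [112.7, -15.8, 4.7])
([8.6, -0.2, -34.0], [122.1, -17.1, 5.1])
([9.3, -0.3, -36.6], [131.5, -18.4, 5.5])
```

Request:
apply_moves --rows '[[1,[0.7,0,-2.6],[9.4,-1.3,0.4]],[1,[1.3,0,-5.2],[18.8,-2.6,0.8]],[1,[2,-0.1,-7.9],[28.2,-3.9,1.2]],[1,[2.7,-0.1,-10.5],[37.6,-5.3,1.6]],[1,[3.3,-0.1,-13.1],[47,-6.6,2]],[1,[4,-0.1,-15.7],[56.3,-7.9,2.4]],[1,[4.7,-0.1,-18.3],[65.7,-9.2,2.7]],[1,[5.3,-0.1,-20.9],[75.1,-10.5,3.1]],[1,[5.3,-0.1,-20.9],[75.1,-10.5,3.1]],[1,[5.3,-0.1,-20.9],[75.1,-10.5,3.1]]]' --newtons 50

```text
t: 39.5
tcp_pos: [0.5165, -0.0665, 0.1684]
ee_rot: [2.121, 0.481, -2.21]
wrist_force: [0.6, -0.7, -1.3]
grip_width: 0.0278
```

```bash
python3 - <<'E'
from p2 import *
s=state();print(s['joint_positions'].round(2),s['qvel'].round(2),s['tcp_pos'])
T=berth(.08,20,1,dx=.005,h=.025,up=.08);T2=berth(.08,20,1,dx=.005,h=.025,up=.065);path([T,T2],s,per=9.5)
E
```

```text
[ 0.64  0.44 -0.67  1.73  0.1   1.12 -1.35] [ 0.02  0.    0.01 -0.   -0.    0.   -0.  ] [ 0.5165 -0.0665  0.1684]
([1.2, -2.9, -0.7], [9.4, -1.2, 0.4])
([2.4, -5.8, -1.4], [18.8, -2.5, 0.8])
([3.6, -8.7, -2.2], [28.2, -3.7, 1.2])
([4.7, -11.6, -2.9], [37.6, -5.0, 1.6])
([5.9, -14.5, -3.6], [47.0, -6.2, 2.0])
([7.1, -17.4, -4.3], [56.4, -7.5, 2.4])
([8.5, -17.9, -3.9], [56.4, -7.5, 2.4])
```

Request:
apply_moves --rows '[[1,[1,-2.9,-0.7],[9.4,-1.2,0.4]],[1,[1.9,-5.8,-1.4],[18.8,-2.5,0.8]],[1,[2.9,-8.7,-2.2],[28.2,-3.7,1.2]],[1,[4,-11.6,-2.9],[37.6,-5,1.6]],[1,[5.3,-14.5,-3.6],[47,-6.2,2]],[1,[7.1,-17.4,-4.3],[56.4,-7.5,2.4]],[1,[7.1,-17.4,-4.3],[56.4,-7.5,2.4]],[1,[7.1,-17.4,-4.3],[56.4,-7.5,2.4]],[1,[8.5,-17.9,-3.9],[56.4,-7.5,2.4]],[1,[8.5,-17.9,-3.9],[56.4,-7.5,2.4]]]' --newtons 50

```text
t: 40.75
tcp_pos: [0.5052, 0.129, 0.1187]
ee_rot: [-1.524, 0.578, 1.989]
wrist_force: [-0.9, -0.1, -0.5]
grip_width: 0.0274
```

```bash
python3 - <<'E'
from p2 import *
s=state();print(s['joint_positions'].round(2),s['qvel'].round(2),s['grip_width']);delta(*berth(.08,20,1,dx=.005,h=.025,up=.065));delta(*berth(.08,20,1,dx=.005,h=.025,up=0))
chk(y0=.08,up=.06)
p,d,K,o,Rm=load('s.npz');P=cloud(d,K,o,Rm);D=P-O;X=D@xt*1000;Y=D@yt*1000-80;H=D@zt*1000
for f in('s.npz','t.npz'):
    p,d,K,o,Rm=load(f);P=cloud(d,K,o,Rm);D=P-O;X=D@xt*1000;Y=D@yt*1000-80;H=D@zt*1000;V=p.max(-1)
    for lo in range(-84,84,12):
        k=(d>0)&(abs(Y)<24)&(X>lo)&(X<lo+12)&(H>70)&(H<112)
        if k.sum()>6:print(f,lo,k.sum(),'top',np.percentile(H[k],97).round(1),'Y',np.percentile(Y[k],[3,97]).round(1),'X',X[k].min().round(0),X[k].max().round(0))
E
```

```text
[ 0.13  0.5  -0.46  1.74 -0.01  1.08 -2.58] [-0.   -0.    0.   -0.03  0.    0.02  0.  ] 0.027355088854786744
shift cm [-0.06  0.01 -0.  ] turn deg [-0.1  0.1 -0. ]
shift cm [6.05 0.01 2.21] turn deg [-0.1  0.1 -0. ]
scene brass 117 [[51.7, 64.0, 75.8], [-12.4, -6.0, 4.2], [79.0, 88.7, 93.2]]
   -70 94 [[-68.1, -60.0, -52.2], [-12.8, -9.6, 7.6], [70.7, 90.8, 94.2]]
   -48 81 [[-47.4, -42.3, -34.6], [-16.0, -8.1, 6.8], [75.1, 95.3, 99.5]]
   -25 0 
   0 0 
top brass 66 [[52.3, 65.9, 76.1], [-8.3, 1.0, 9.3], [77.4, 89.8, 95.5]]
   -70 0 
   -48 0 
   -25 0 
   0 0 
s.npz -72 47 top 93.9 Y [-12.9   7.7] X -69.0 -60.0
s.npz -60 53 top 94.4 Y [-12.9   6.9] X -60.0 -48.0
s.npz -48 69 top 99.6 Y [-16.    6.4] X -48.0 -36.0
s.npz -36 11 top 99.1 Y [-10.1   7.2] X -36.0 -33.0
s.npz 48 68 top 93.8 Y [-15.4   6.6] X 48.0 59.0
s.npz 60 59 top 91.8 Y [-13.2   3.2] X 60.0 72.0
s.npz 72 27 top 90.8 Y [-11.9   5.5] X 73.0 76.0
t.npz 48 35 top 98.5 Y [-11.6  11.6] X 49.0 59.0
t.npz 60 27 top 94.6 Y [-9.9  8.6] X 60.0 71.0
t.npz 72 23 top 92.6 Y [-9.1  7.6] X 72.0 76.0
```

Request:
apply_moves --rows '[[1,[1.4,0,0.5],[0,0,0]],[1,[2,0,0.7],[0,0,0]],[1,[2.6,0,0.9],[0,0,0]],[1,[3.2,0,1.2],[0,0,0]],[1,[3.8,0,1.4],[0,0,0]],[1,[4.4,0,1.6],[0,0,0]],[1,[5,0,1.8],[0,0,0]],[1,[5.5,0,2],[0,0,0]],[1,[6,0,2.2],[0,0,0]],[1,[6,0,2.2],[0,0,0]]]' --newtons 58

```text
t: 42.1
tcp_pos: [0.479, 0.1545, 0.0673]
ee_rot: [-1.525, 0.576, 1.988]
wrist_force: [-0.9, -0.4, -2.5]
grip_width: 0.0275
```

```bash
python3 - <<'E'
from p2 import *
s=state();print(s['joint_positions'].round(2),s['grip_width'],'f',np.array(s['wrist_force'])@np.c_[xt,yt,zt]);delta(*berth(.08,20,1,dx=.005,h=.025,up=0))
chk(y0=.08,up=0,names=('scene','top'));prof(.08,'s','s.npz');prof(.08,'t','t.npz')
E
```

```text
[ 0.09  0.54 -0.46  1.85  0.    0.94 -2.63] 0.027505308444655388 f [-1.071   0.9203 -2.2983]
shift cm [0.13 0.18 0.02] turn deg [-0.   0.   0.1]
scene brass 102 [[52.2, 64.3, 76.1], [-13.8, -7.3, 4.3], [19.2, 26.1, 29.8]]
   -70 98 [[-66.9, -59.6, -52.9], [-21.8, -12.3, 5.3], [6.3, 27.3, 30.6]]
   -48 69 [[-47.6, -38.9, -29.1], [-22.8, -15.3, 16.5], [10.4, 32.3, 41.3]]
   -25 0 
   0 0 
top brass 60 [[52.8, 65.9, 76.0], [-9.4, -0.1, 7.7], [16.0, 27.2, 32.3]]
   -70 0 
   -48 0 
   -25 0 
   0 0 
s 0.08 -75 21 top 30.7 ridge Y -4.8 Y [-14.8   5.9]
s 0.08 -63 58 top 30.9 ridge Y -4.2 Y [-14.1   5.6]
s 0.08 -51 36 top 37.9 ridge Y 1.2 Y [-16.9  17.3]
s 0.08 -39 40 top 48.3 ridge Y 11.8 Y [-3.6 17.5]
s 0.08 -3 7 top 99.4 ridge Y -10.8 Y [-13.9  -7.4]
s 0.08 45 43 top 78.0 ridge Y -10.5 Y [-17.7   8. ]
s 0.08 57 54 top 28.5 ridge Y -5.1 Y [-14.3   3.5]
s 0.08 69 39 top 28.7 ridge Y -3.9 Y [-13.    2.7]
t 0.08 45 27 top 43.6 ridge Y -17.5 Y [-17.5   8.8]
t 0.08 57 24 top 32.3 ridge Y -1.4 Y [-10.9   7.7]
t 0.08 69 28 top 30.8 ridge Y -1.7 Y [-10.4   7.7]
```

cart_2 went straight home, with the grey and brass tops at the fixed cartridge's heights. Releasing and backing away.

Request:
apply_moves --rows '[[5,[0,0,0],[0,0,0]],[5,[0,0,0],[0,0,0]],[5,[0,0,0],[0,0,0]],[5,[0,0,0],[0,0,0]],[5,[-2,0,0],[0,0,0]],[3,[-6,0,0],[0,0,0]],[0,[-9,0,0],[0,0,0]],[0,[-9,0,0],[0,0,0]],[0,[-9,0,0],[0,0,0]],[0,[-9,0,0],[0,0,0]]]' --newtons 30

```text
t: 43.45
tcp_pos: [0.4956, 0.1384, 0.1534]
ee_rot: [-1.524, 0.578, 1.989]
wrist_force: [-0.3, 0.2, 1.0]
grip_width: 0.0047
```

```bash
python3 - <<'E'
from p2 import *
chk(y0=.08,up=0,names=('scene','top'));prof(.08,'s','s.npz');prof(0,'s a','s.npz')
s=state();path([tip(-.010,.08,.055-.032,a=12,sg=1),tip(-.010,.08,.033-.032,a=12,sg=1)],s,per=8.5,perp=.02)
E
```

```text
scene brass 33 [[48.0, 66.6, 68.6], [-15.9, -9.8, 2.0], [12.6, 23.4, 27.1]]
   -70 105 [[-69.6, -60.9, -52.8], [-21.7, -12.3, 5.7], [6.6, 27.4, 34.6]]
   -48 99 [[-47.6, -36.2, -26.2], [-23.1, -20.8, 7.4], [8.1, 29.5, 39.8]]
   -25 129 [[-24.1, -14.9, -1.4], [-22.4, -15.9, -7.6], [7.1, 26.9, 35.9]]
   0 98 [[0.6, 11.6, 24.4], [-18.4, -16.2, -11.2], [5.6, 21.8, 31.8]]
top brass 32 [[57.1, 65.8, 69.3], [-9.2, -2.5, 5.7], [14.5, 26.0, 29.1]]
   -70 0 
   -48 0 
   -25 0 
   0 0 
s 0.08 -75 56 top 30.1 ridge Y -3.8 Y [-14.1   6.1]
s 0.08 -63 53 top 34.9 ridge Y -2.3 Y [-16.8   5.3]
s 0.08 -51 43 top 35.9 ridge Y -2.1 Y [-17.5  14.8]
s 0.08 -39 45 top 51.3 ridge Y 8.3 Y [-4.  17.6]
s 0.08 -27 48 top 46.4 ridge Y -8.2 Y [-17.5  -1.6]
s 0.08 -15 44 top 34.2 ridge Y -10.1 Y [-17.5  -7.7]
s 0.08 -3 39 top 33.7 ridge Y -11.9 Y [-17.3  -9.9]
s 0.08 9 34 top 31.7 ridge Y -13.1 Y [-17.8 -11.2]
s 0.08 21 31 top 29.6 ridge Y -14.6 Y [-17.8 -12.9]
s 0.08 33 29 top 29.0 ridge Y -15.4 Y [-17.9 -14.2]
s 0.08 45 12 top 23.1 ridge Y -14.4 Y [-15.8 -12.5]
s 0.08 57 38 top 27.1 ridge Y -6.8 Y [-14.6   4.3]
s a 0 -75 59 top 31.5 ridge Y 1.0 Y [-11.    8.9]
s a 0 -63 56 top 35.4 ridge Y 0.1 Y [-13.9   9. ]
s a 0 -51 50 top 37.0 ridge Y 0.1 Y [-13.8   9.9]
s a 0 -39 75 top 54.1 ridge Y -17.3 Y [-17.   17.8]
s a 0 -27 97 top 50.2 ridge Y -10.2 Y [-15.9  17.8]
s a 0 -15 80 top 36.7 ridge Y -2.8 Y [-15.6   7.9]
s a 0 -3 83 top 36.2 ridge Y -2.4 Y [-15.9   7.5]
s a 0 9 79 top 36.1 ridge Y -2.2 Y [-16.1   7.6]
s a 0 21 83 top 35.8 ridge Y -3.4 Y [-16.3   7.4]
s a 0 33 96 top 36.0 ridge Y -3.0 Y [-16.4   9.2]
s a 0 45 70 top 30.2 ridge Y -5.2 Y [-14.2   6.1]
s a 0 57 64 top 28.8 ridge Y -2.5 Y [-13.1   4.4]
([1.6, 0.0, -0.4], [-0.0, -2.6, 0.0])
([3.1, 0.1, -0.9], [-0.0, -5.3, 0.0])
([4.7, 0.1, -1.3], [-0.1, -7.9, 0.0])
([5.7, 0.1, -0.9], [-0.1, -7.9, 0.0])
([6.7, 0.1, -0.6], [-0.1, -7.9, 0.0])
```

Request:
apply_moves --rows '[[0,[2.4,0,-0.6],[0,-4,0]],[0,[4.7,0.1,-1.3],[-0.1,-7.9,0]],[0,[5.7,0.1,-0.9],[-0.1,-7.9,0]],[0,[6.3,0.1,-0.7],[-0.1,-7.9,0]],[0,[6.7,0.1,-0.6],[-0.1,-7.9,0]],[0,[6.8,0.1,-0.6],[-0.1,-7.9,0]],[0,[6.8,0.1,-0.6],[-0.1,-7.9,0]],[0,[5,0.1,-1.2],[-0.1,-7.9,0]],[0,[0,0.1,-2],[-0.1,-7.9,0]],[0,[-5,0.1,-2],[-0.1,-7.9,0]]]'

```text
t: 44.8
tcp_pos: [0.5201, 0.1164, 0.1996]
ee_rot: [-1.378, 0.518, 2.073]
wrist_force: [1.8, -0.7, 0.6]
grip_width: 0.0005
```

```bash
python3 - <<'E'
from p2 import *
s=state();R0=R.from_rotvec(s['ee_rot']).as_matrix();print('to clear: ',R0.T@(np.array([.40,-.12,.36])-s['tcp_pos'])*100)
E
```

```text
to clear:  [-17.3957  25.6404   0.1394]
```

Request:
apply_moves --rows '[[0,[-4,0,0],[0,0,0]],[0,[-8,3,0],[0,0,0]],[0,[-12,7,0],[0,0,0]],[0,[-15,11,0],[0,0,0]],[0,[-17,15,0],[0,0,0]],[0,[-17,19,0],[0,0,0]],[0,[-17,23,0],[0,0,0]],[0,[-17,25,0],[0,0,0]],[0,[-17,25,0],[0,0,0]],[0,[-17,25,0],[0,0,0]]]'

```text
t: 46.05
tcp_pos: [0.4045, -0.1138, 0.3542]
ee_rot: [-1.378, 0.517, 2.074]
wrist_force: [1.4, 0.5, -0.5]
grip_width: 0.0006
```

```bash
python3 - <<'E'
from p2 import *
chk(y0=.08,up=0,names=('scene','top'))
for y0 in(-.08,0,.08):prof(y0,'s','s.npz')
p,d,K,o,Rm=load('s.npz');P=cloud(d,K,o,Rm);D=P-O;X=D@xt*1000;Y=D@yt*1000;H=D@zt*1000
for y0 in(-80,0,80):
    k=(d>0)&(X>-40)&(X<-20)&(H>40)&(H<58);a=k&(Y-y0<-8)&(Y-y0>-40);print(y0,'jaw Y',np.percentile(Y[a]-y0,[10,50,90]).round(1))
cv2.imwrite('pics/end.png',cv2.resize(p[150:384,90:450],(800,520),interpolation=cv2.INTER_CUBIC)[...,::-1])
E
```

```text
scene brass 98 [[45.4, 57.7, 68.6], [-13.8, -7.3, 2.8], [16.5, 25.2, 29.8]]
   -70 101 [[-69.2, -61.5, -52.4], [-21.0, -12.5, 6.1], [6.5, 27.7, 34.5]]
   -48 132 [[-47.8, -33.7, -25.8], [-22.7, -12.8, 17.5], [7.6, 30.5, 38.7]]
   -25 176 [[-24.3, -13.8, -1.0], [-21.9, -13.5, 4.2], [7.4, 30.5, 36.1]]
   0 164 [[0.9, 12.4, 23.7], [-17.8, -13.3, 3.1], [7.1, 29.9, 36.6]]
top brass 57 [[46.9, 59.1, 68.8], [-9.2, 0.3, 7.6], [14.0, 26.8, 31.1]]
   -70 36 [[-69.7, -61.1, -52.5], [-9.7, 6.0, 21.1], [9.8, 30.1, 38.5]]
   -48 55 [[-46.7, -34.1, -25.6], [-16.6, 1.0, 11.9], [21.4, 34.1, 39.0]]
   -25 60 [[-23.8, -12.1, -0.5], [-11.5, 3.4, 12.3], [11.8, 34.5, 38.6]]
   0 62 [[1.0, 12.6, 24.4], [-7.9, 4.8, 12.0], [12.6, 33.6, 38.6]]
s -0.08 -75 42 top 31.9 ridge Y -0.2 Y [-11.6   7.6]
s -0.08 -63 63 top 33.8 ridge Y -3.5 Y [-12.    7.8]
s -0.08 -51 58 top 36.2 ridge Y -1.4 Y [-14.4  13. ]
s -0.08 -39 87 top 49.4 ridge Y 2.9 Y [-8.1 17.4]
s -0.08 -27 110 top 47.4 ridge Y -5.2 Y [-16.3  17.4]
s -0.08 -15 92 top 36.3 ridge Y -1.7 Y [-14.5  10. ]
s -0.08 -3 92 top 37.0 ridge Y -2.7 Y [-14.9   9.6]
s -0
[... 887 characters left out ...]

s 0.08 -75 53 top 31.0 ridge Y -4.1 Y [-14.5   6.2]
s 0.08 -63 53 top 35.6 ridge Y -2.9 Y [-16.6   5.4]
s 0.08 -51 46 top 36.4 ridge Y 0.0 Y [-16.6  17.4]
s 0.08 -39 57 top 50.5 ridge Y 8.6 Y [-4.6 17.8]
s 0.08 -27 76 top 48.6 ridge Y -3.2 Y [-17.6  17.1]
s 0.08 -15 69 top 36.0 ridge Y -6.0 Y [-17.5   4.7]
s 0.08 -3 74 top 35.6 ridge Y -3.5 Y [-17.7   3.6]
s 0.08 9 68 top 37.2 ridge Y -6.4 Y [-17.5   4.3]
s 0.08 21 73 top 36.5 ridge Y -3.4 Y [-17.5   4.8]
s 0.08 33 75 top 36.1 ridge Y -4.3 Y [-17.9   4.2]
s 0.08 45 56 top 30.1 ridge Y -4.0 Y [-15.6   2.8]
s 0.08 57 60 top 28.2 ridge Y -4.8 Y [-13.9   3.6]
-80 jaw Y [-22.3 -20.  -17.5]
0 jaw Y [-22.6 -20.4 -17.7]
80 jaw Y [-22.3 -20.7 -17.7]
```

View pics/end.png

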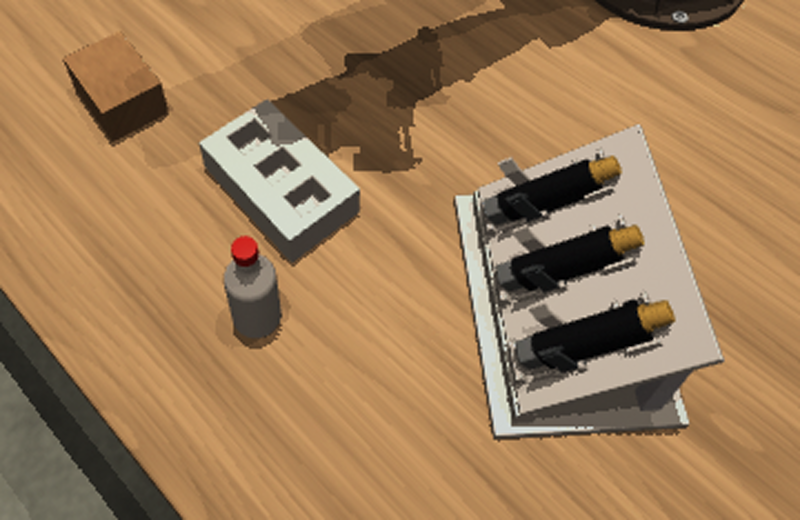

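All three berths are filled and parallel, brass up-slope at (605,168), (626,238) and (655,315). The tops are at equal height, all three jaws are at the same closed position, and the bottle and carton look undisturbed. Handing in.

```bash
python3 -c "
from station import *
print(state()['t']);print(sign_off())"
```

```text
46.15
the job is handed in; nothing more can be done
None
```

Both loose cartridges are in the rack and the job is handed in at 46 s: cart_1 in the middle berth and cart_2 in the end berth. Each lies flat side down with its brass end up the slope.

**Last checks:**
- **Height:** the tops of both lie 36 mm above the plate, within 1 mm of the fixed cartridge. Neither is tilted.
- **Jaws:** all three clip jaws sit at the same position, so both new ones read closed.
- **Along the slope:** after release both slid about 5 mm down and now rest against their stops. The fixed cartridge does not rest on its stop, so they sit lower than it by that much, still inside the tab gap's play.
- **Bystanders:** the bottle and carton look unmoved in the last picture. The tape ring was outside that picture, and the arm never went down near it.

**What went wrong on the way:**
- **Tool length:** the reported TCP turned out to lie about 32 mm beyond the real fingertips. I measured this with the wrist camera and corrected for it.
- **cart_1:** before that correction, the first grip slipped off and the first press stopped short. The next press, at up to about 40 N on the fingertips, left cart_1 on its stop, about 10 mm too low on the slope. I regrasped it and moved it up into place.

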